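Swap the young animals back in front of their mothers

TASK

In the half-open drawer the four young walnut animals stand in front of the wrong mothers. Rearrange them so that each stands upright in the middle of the compartment straight in front of its own mother (same kind of animal), parking one in the empty compartment in front of the hedgehog whenever you need a free spot. Leave the grown animals and the purple duck where they stand, and do not knock any animal over.

Things in the scene. Friction and masses are not known exactly. Their poses are not given: they have to be found in the camera images.
- elephant_young: Elephant calf, walnut, 39 mm high, reaching 36 mm ahead of the origin (trunk) to 17 behind; maple ear discs 15-30 ahead flare to 18 either side. Nose to its -x, z up; origin on its underside below mid-body. Flat or upright sides 24 mm apart: grip from above across its y at the origin, 28 mm above the underside (clears the strips). 25 g, loose, in the front row before a wrong mother, yaw up to 0.35 rad off.
- rabbit_young: Young rabbit, walnut, 40 mm high, reaching 26 mm ahead of the origin to 24 behind (white ball tail); two maple ears laid back over the body. Nose to its -x, z up; origin on its underside below mid-body. Flat or upright sides 24 mm apart: grip from above across its y at the origin, 28 mm above the underside (clears the strips). 25 g, loose, in the front row before a wrong mother, yaw up to 0.35 rad off.
- whale_young: Whale calf, walnut, 34 mm high, reaching 22 mm ahead of the origin to 38 behind (raised maple tail fins 32 across); small maple disc on its back. Nose to its -x, z up; origin on its underside below mid-body. Flat or upright sides 24 mm apart: grip from above across its y at the origin, 28 mm above the underside (clears the strips). 25 g, loose, in the front row before a wrong mother, yaw up to 0.35 rad off.
- tortoise_young: Young tortoise, walnut, 38 mm high, reaching 29 mm ahead of the origin (head) to 23 behind; round shell with maple discs on top. Nose to its -x, z up; origin on its underside below mid-body. Flat or upright sides 36 mm apart: grip from above across its y at the origin, 28 mm above the underside (clears the strips). 25 g, loose, in the front row before a wrong mother, yaw up to 0.35 rad off.
- elephant_mother: Grown elephant, 53 mm high, trunk, tusks, maple ear discs; its young's shape 1.35 times larger. Loose, back row, any column, square with the drawer; nose to -x (drawer front), origin on its underside. Her young's place is the compartment straight in front: centre 90 mm along her -x, same height. Drawer: five columns 80 mm apart, front row of young, back row of grown animals 90 mm behind.
- rabbit_mother: Grown rabbit, 55 mm high, maple ears laid back, white ball tail; its young's shape 1.35 times larger. Loose, back row, any column, square with the drawer; nose to -x (drawer front), origin on its underside. Her young's place is the compartment straight in front: centre 90 mm along her -x, same height. Compartments 80 x 90 mm, cream felt floor 16 mm above the shelf, parted by strips 5 mm high.
- whale_mother: Grown whale, 46 mm high, raised tail with maple fins; its young's shape 1.35 times larger. Loose, back row, any column, square with the drawer; nose to -x (drawer front), origin on its underside. Her young's place is the compartment straight in front: centre 90 mm along her -x, same height. Drawer front panel: top 73 mm above the shelf, inner face 45 mm ahead of the front row's centres.
- tortoise_mother: Grown tortoise, 52 mm high, round shell, maple discs; its young's shape 1.35 times larger. Loose, back row, any column, square with the drawer; nose to -x (drawer front), origin on its underside. Her young's place is the compartment straight in front: centre 90 mm along her -x, same height. Drawer sides: top 48 mm above the shelf, 60 mm beyond the end columns' centres.
- hedgehog: Grown hedgehog, 50 mm high, dome with short maple spines, black nose; loose, back row, any column; nose to -x, origin on its underside. It has no young: the compartment in front (centre 90 mm along its -x, same height) starts empty, the free spot. The chest, 87 mm high, begins 55-65 mm behind the back row's centres; a steel top and a clear block stand on it. The drawer slides if pushed over 8 N.
- duck: Purple silicone bath duck, 90 mm long, 75 high, loose on the shelf left (+y) of the drawer; origin on its underside. A flat bead frame (180 x 100 x 22 mm) lies to the right of the drawer.
Mind the look-alikes: they are no part of the job. Leave any green or red look-alike of the hedgehog alone.

How it is judged:
On the way:
1. one of the young stands released in the empty compartment in front of the hedgehog (((x of elephant_young in the frame of hedgehog between -0.11 and -0.07 m and y of elephant_young in the frame of hedgehog between -0.02 and 0.02 m and z of elephant_young in the frame of hedgehog between -0.005 and 0.005 m and angle between elephant_young's own z axis and vertical below 0.15 rad and linear speed of elephant_young below 0.02 m/s and contact force between the fingers and elephant_young below 0.1 N) or (x of rabbit_young in the frame of hedgehog between -0.11 and -0.07 m and y of rabbit_young in the frame of hedgehog between -0.02 and 0.02 m and z of rabbit_young in the frame of hedgehog between -0.005 and 0.005 m and angle between rabbit_young's own z axis and vertical below 0.15 rad and linear speed of rabbit_young below 0.02 m/s and contact force between the fingers and rabbit_young below 0.1 N) or (x of whale_young in the frame of hedgehog between -0.11 and -0.07 m and y of whale_young in the frame of hedgehog between -0.02 and 0.02 m and z of whale_young in the frame of hedgehog between -0.005 and 0.005 m and angle between whale_young's own z axis and vertical below 0.15 rad and linear speed of whale_young below 0.02 m/s and contact force between the fingers and whale_young below 0.1 N) or (x of tortoise_young in the frame of hedgehog between -0.11 and -0.07 m and y of tortoise_young in the frame of hedgehog between -0.02 and 0.02 m and z of tortoise_young in the frame of hedgehog between -0.005 and 0.005 m and angle between tortoise_young's own z axis and vertical below 0.15 rad and linear speed of tortoise_young below 0.02 m/s and contact force between the fingers and tortoise_young below 0.1 N))), for 0.2 s.
At the end, for the whole second after the job is handed in: each young animal stands upright (within 0.15 rad), at rest on the felt of the compartment straight in front of its own mother, its origin within 14 mm of the compartment's centre along and across the drawer (x of elephant_young in the frame of elephant_mother between -0.104 and -0.076 m and y of elephant_young in the frame of elephant_mother between -0.014 and 0.014 m and z of elephant_young in the frame of elephant_mother between -0.005 and 0.005 m and angle between each of elephant_young, rabbit_young, whale_young, tortoise_young's own z axis and vertical below 0.15 rad and linear speed of each of elephant_young, rabbit_young, whale_young, tortoise_young below 0.02 m/s and x of rabbit_young in the frame of rabbit_mother between -0.104 and -0.076 m and y of rabbit_young in the frame of rabbit_mother between -0.014 and 0.014 m and z of rabbit_young in the frame of rabbit_mother between -0.005 and 0.005 m and x of whale_young in the frame of whale_mother between -0.104 and -0.076 m and y of whale_young in the frame of whale_mother between -0.014 and 0.014 m and z of whale_young in the frame of whale_mother between -0.005 and 0.005 m and x of tortoise_young in the frame of tortoise_mother between -0.104 and -0.076 m and y of tortoise_young in the frame of tortoise_mother between -0.014 and 0.014 m and z of tortoise_young in the frame of tortoise_mother between -0.005 and 0.005 m); the robot touches nothing.
It fails at once if a grown animal was moved more than 12 mm (distance of any of elephant_mother, rabbit_mother, whale_mother, tortoise_mother, hedgehog from where it was at the start of the episode above 0.012 m).
It fails at once if an animal was knocked over (angle between any of elephant_mother, rabbit_mother, whale_mother, tortoise_mother, hedgehog, elephant_young, rabbit_young, whale_young, tortoise_young's own z axis and vertical above 0.8 rad).
It fails at once if the duck was moved more than 20 mm (distance of duck from where it was at the start of the episode above 0.02 m).
It also fails if it takes over 106 s, if anything falls off the work surface, if the arm or the gripper's body presses on something with over 40 N, if the wrist force passes 120 N, or if a joint passes its speed limit or range.

ROBOT

A 6-joint arm with a two-finger parallel gripper is mounted at the origin on the work surface. World frame = base frame: x ahead of the robot, y to its left, z up, the work surface at z = 0. Lengths are in m, angles in rad, forces in N, time in s.
With the tool pointing down it reaches from about 0.275 to 0.85 m from the base axis. Payload 5.2 kg.
Tool frame: the origin (TCP) lies between the finger pads; the fingertips stand 17 mm ahead of it and the grasp point (between the pads) lies 2 mm behind it; z points along the fingers, y is the direction in which the jaws open and shut (so a half turn about z gives the same grasp; the last joint's range is limited). The gripper opens to 85 mm and grips with 20 to 120 N. Pads are 22 mm wide; open, the fingers measure 114 mm over their backs; the gripper's body (76 mm by 85 mm) begins 54 mm behind the grasp point. The pads swing forward as they close: fully open they stand 13 mm farther back than shut.
Start: joints at [1.083, 0.259, 1.535, -0, 1.348, -0.203], TCP at [0.155, 0.528, 0.248] pointing down, gripper open.
Joint ranges: [-3.14, 3.14], [-0.91, 2.08], [0.19, 2.58], [-1.22, 4.36], [0.22, 2.71], [-3.12, 3.12]. Speed limits (rad/s): [2.57, 2.57, 3.14, 3.14, 3.14, 3.14].

INTERFACE

Orientations are given as [roll, pitch, yaw] about the fixed x, y, z axes, in that order (R = Rz(yaw) Ry(pitch) Rx(roll)).
In Python, from bench import robot gives the robot as it stands.
- The arm moves only by the shell command python3 -m pendant 'ROWS' [FORCE]. ROWS is JSON, a list of rows, each an object of numbers: "grip": the opening, from 0 (shut) to 1 (fully open); "x", "y", "z": the shift along the world's x, y, z in m; "wx", "wy", "wz": the turn, a rotation vector about the world's x, y, z in degrees. In form: [{"grip": .., "x": .., "y": .., "z": .., "wx": .., "wy": .., "wz": ..}, ...]. A call has exactly 5 rows; each row shifts and turns the commanded pose from where the row before left it; what a row does not reach is not made up. A row lasts 1/10 s, in which the tool goes at most 50 mm and 8.59 degrees, less where a joint would pass 70% of its speed; a pose out of reach is approached as far as the arm can. A call is refused whole if a number of a shift passes 0.05 or a number of a turn 8.59, either way. A call with a gripper value outside its range is refused whole. The fingers move at their own pace and stop on an object; FORCE is the grip in N (left out, the last holds). Time passes only in rows, so rows that do not move let the fingers close, or fill a call up. It gives the time, the measured TCP pose, the force and the opening at its end, in the units of the state.
- robot.get_obs(): the state, without advancing time (a new reading comes with each control period).
- robot.grab_frame(name): name is "scene" or "top" or "wrist"; returns a dict with "frame" (400x640x3 uint8, red, green, blue), "vertical_fov" (degrees; the focal length in pixels is half the picture's height over the tangent of half this angle, whatever the lens; pixels are square), "cx", "cy" (the principal point, pixels), "R" (3x3) and "t" (3): a world point X has camera coordinates R X + t. Camera axes: x right, y down, z forward; pixel columns grow to the right and rows downward; lengths in m; the calibration is good to about 2 mm. A picture is of the moment at which its call begins. There is no depth.
- robot.close_job(): hands the job in, once; it reports no verdict.
The state is a dict: "time_s": time; "qpos": joint angles; "qd": joint speeds; "tau": joint torques, N m; "position": TCP position; "ee_rot": TCP orientation; "ft_force": force on the tool from outside, world axes, zero at the start; "moment": the same for the moment, N m; "grip_width": opening from 0.0 (shut) to 1.0 (fully open).
Only numpy, scipy, OpenCV 4.12 (cv2) and the standard library are available. Lean on these libraries where they do the work, as an engineer would, in place of code of your own. Each camera call takes 0.05 s, during which the arm holds its last target. There are 200 camera calls.

## Working session

There is one attempt and no reset: what is moved stays moved. The work goes in short steps, Python scripts to look and compute and a shell command to move; the robot and the scene stay as the last step left them, time stands still between calls to the robot, and variables do not carry over. Pictures are saved under pics/ and viewed, about 12 in all and at most 16, crops included, and the job is handed in when it is done.

```bash
ls; mkdir -p pics; python3 - <<'E'
from bench import robot
import cv2, numpy as np
for n in ["scene","top","wrist"]:
    f=robot.grab_frame(n); cv2.imwrite(f"pics/{n}0.png",f["frame"][:,:,::-1])
    np.savez(f"pics/{n}0.npz",**f)
    print(n,f["vertical_fov"],f["cx"],f["cy"],np.round(f["R"],3).tolist(),np.round(f["t"],3))
print(robot.get_obs())
E
```

```text
pics
scene 43.887292207874175 321.03141312362345 202.01357630613816 [[0.806, 0.592, 0.007], [0.37, -0.495, -0.786], [-0.462, 0.636, -0.618]] [-0.496 -0.107  1.435]
top 44.851991812873734 328.9387756881075 188.57934580228113 [[-0.011, -1.0, -0.02], [-0.984, 0.015, -0.18], [0.18, 0.018, -0.983]] [0.102 0.568 1.333]
wrist 64.81851359427313 318.24916678311894 195.194475660928 [[0.282, 0.959, -0.001], [0.919, -0.27, 0.289], [0.277, -0.082, -0.957]] [-0.549 -0.037  0.38 ]
{'time_s': 0.15, 'qpos': array([ 1.08321558e+00,  2.59232476e-01,  1.53581985e+00,  2.30880837e-05,
        1.34801439e+00, -2.02780370e-01]), 'qd': array([-4.06170920e-04, -2.01118280e-03, -4.03639837e-03, -5.43626484e-04,
        1.77554348e-03,  2.43030695e-05]), 'tau': array([ 4.02099933e-03, -4.46382022e+01, -2.90820676e+01,  1.07680362e-04,
        8.14071216e-03,  1.56266339e-06]), 'position': array([0.15431107, 0.52751747, 0.24763979]), 'ee_rot': array([-3.14015333e+00, -3.18914352e-04,  2.85678693e+00]), 'ft_force': array([-0.00649543, -0.17963061, -0.13174209]), 'moment': array([0.01411522, 0.01578998, 0.01245851]), 'grip_width': 0.9960239764536585}
```

View pics/scene0.png

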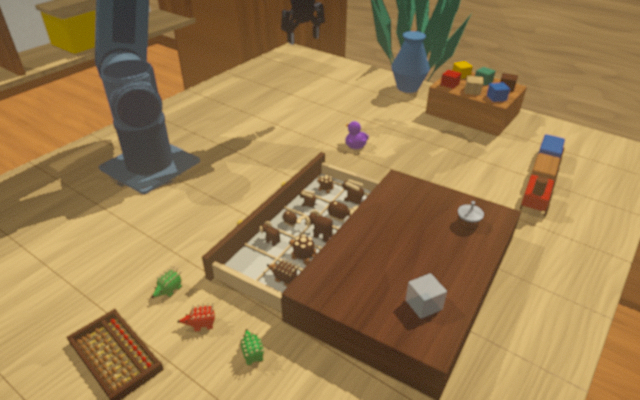

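View pics/top0.png

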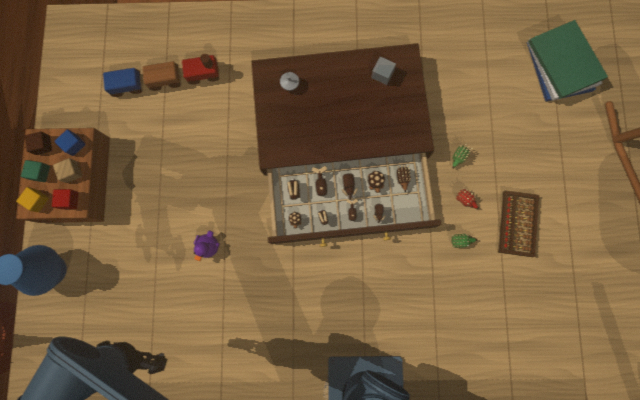

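Top view: drawer around (350,200); back row at columns x≈294..403 with the spiny hedgehog at (403,178) and free compartment at (407,210). Young are at (295,219), (323,216), (352,213) and (379,212); I need an enlarged crop for the identities.

```bash
python3 - <<'E'
import cv2, numpy as np
t=cv2.imread("pics/top0.png")[150:250,255:445]; s=cv2.imread("pics/scene0.png")[150:300,200:390]
a=cv2.resize(t,None,fx=4,fy=4,interpolation=cv2.INTER_CUBIC)
b=cv2.resize(s,None,fx=4,fy=4,interpolation=cv2.INTER_CUBIC)
cv2.imwrite("pics/crop1.png",a); cv2.imwrite("pics/crop2.png",b)
f=np.load("pics/top0.npz"); R=f["R"];t=f["t"];fl=200/np.tan(np.radians(float(f["vertical_fov"]))/2)
def ray(u,v,z):
    d=R.T@np.array([(u-f["cx"])/fl,(v-f["cy"])/fl,1]); c=-R.T@t
    return c+d*(z-c[2])/d[2]
for p in [(294,188),(321,184),(348,184),(376,180),(403,178),(295,219),(323,216),(352,213),(379,212)]:
    print(p,ray(*p,.05).round(3))
print(fl, -R.T@t)
E
```

```text
(294, 188) [0.573 0.195 0.05 ]
(321, 184) [0.584 0.117 0.05 ]
(348, 184) [0.582 0.04  0.05 ]
(376, 180) [ 0.593 -0.04   0.05 ]
(403, 178) [ 0.597 -0.118  0.05 ]
(295, 219) [0.484 0.192 0.05 ]
(323, 216) [0.491 0.113 0.05 ]
(352, 213) [0.498 0.03  0.05 ]
(379, 212) [ 0.5   -0.046  0.05 ]
484.61217095202556 [0.32002392 0.06968983 1.41483133]
```

View pics/crop1.png

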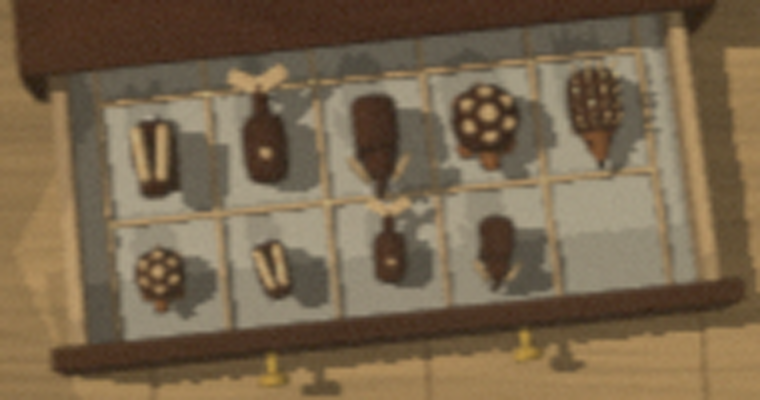

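View pics/crop2.png

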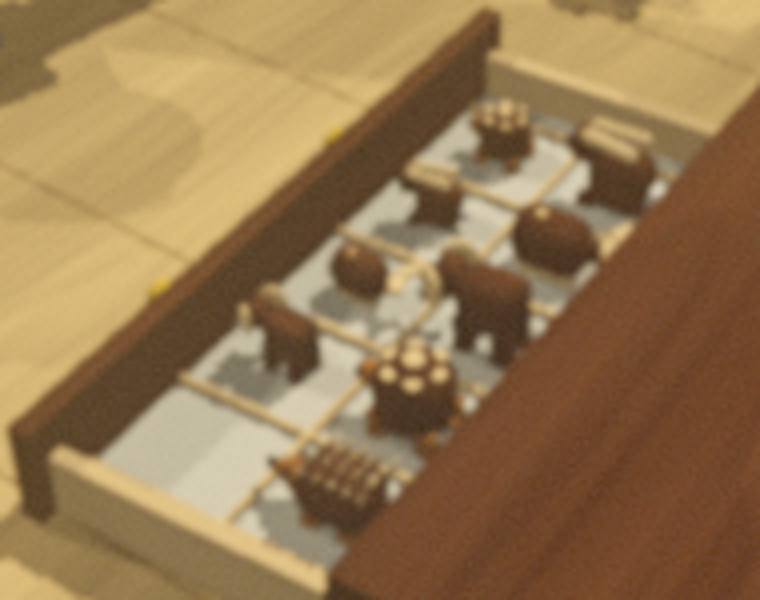

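Top crop: back row from left = rabbit, whale, elephant, tortoise mothers, then hedgehog (brown, spines, in drawer – the green/red ones at (460,157), (467,199), (463,241) are the look-alikes outside). Front row: tortoise, rabbit, whale, elephant young, then the empty compartment. The plan is elephant→5, tortoise→4, rabbit→1, whale→2, elephant→3. I'll bring the wrist camera over the drawer to measure.

```bash
python3 - <<'E'
import numpy as np
from scipy.spatial.transform import Rotation as Ro
f=np.load("pics/wrist0.npz");R=f["R"];c=-R.T@f["t"]
from bench import robot
o=robot.get_obs();T=Ro.from_euler("xyz",o["ee_rot"]).as_matrix()
print("cam world",c,"cam in tcp",T.T@(c-o["position"]),"fwd in tcp",T.T@R[2], "right in tcp",T.T@R[0])
E
```

```text
cam world [0.0836248  0.54788789 0.3738647 ] cam in tcp [ 0.07360251 -0.00049261 -0.12620086] fwd in tcp [-2.88814222e-01  1.48429936e-04  9.57385149e-01] right in tcp [-9.96458754e-04  9.99999400e-01 -4.55638264e-04]
```

```bash

cat > snap.py <<'E'
import sys,cv2,numpy as np
from bench import robot
for a in sys.argv[1:]:
    n=a.rstrip("0123456789"); f=robot.grab_frame(n); cv2.imwrite(f"pics/{a}.png",f["frame"][:,:,::-1]); np.savez(f"pics/{a}.npz",**f)
E
python3 -m pendant '[{"x":0.023,"y":-0.0285,"wz":1.4},{"x":0.023,"y":-0.0285,"wz":1.4},{"x":0.023,"y":-0.0285,"wz":1.4},{"x":0.023,"y":-0.0285,"wz":1.4},{"x":0.023,"y":-0.0285,"wz":1.4}]'
python3 -m pendant '[{"x":0.023,"y":-0.0285,"wz":1.4},{"x":0.023,"y":-0.0285,"wz":1.4},{"x":0.023,"y":-0.0285,"wz":1.4},{"x":0.023,"y":-0.0285,"wz":1.4},{"x":0.023,"y":-0.0285,"wz":1.4}]'
python3 -m pendant '[{"x":0.023,"y":-0.0285,"wz":1.4},{"x":0.023,"y":-0.0285,"wz":1.4},{"x":0.023,"y":-0.0285,"wz":1.4},{"x":0.023,"y":-0.0285,"wz":1.4},{"x":0.023,"y":-0.0285,"wz":1.4}]'
python3 -m pendant '[{"x":0},{"x":0},{"x":0},{"x":0},{"x":0}]'
python3 snap.py wrist1
python3 -m pendant '[{"y":-0.025},{"y":-0.025},{"y":-0.025},{"y":-0.025},{"y":-0.025}]'
python3 -m pendant '[{"x":0},{"x":0},{"x":0},{"x":0},{"x":0}]'
python3 snap.py wrist2 top1
```

```text
validation failed for argument at $[0]...
validation failed for argument at $[0]...
validation failed for argument at $[0]...
validation failed for argument at $[0]...
validation failed for argument at $[0]...
validation failed for argument at $[0]...
```

```bash

python3 -m pendant '[{"grip":1,"x":0.023,"y":-0.0285,"z":0,"wx":0,"wy":0,"wz":1.4},{"grip":1,"x":0.023,"y":-0.0285,"z":0,"wx":0,"wy":0,"wz":1.4},{"grip":1,"x":0.023,"y":-0.0285,"z":0,"wx":0,"wy":0,"wz":1.4},{"grip":1,"x":0.023,"y":-0.0285,"z":0,"wx":0,"wy":0,"wz":1.4},{"grip":1,"x":0.023,"y":-0.0285,"z":0,"wx":0,"wy":0,"wz":1.4}]'
python3 -m pendant '[{"grip":1,"x":0.023,"y":-0.0285,"z":0,"wx":0,"wy":0,"wz":1.4},{"grip":1,"x":0.023,"y":-0.0285,"z":0,"wx":0,"wy":0,"wz":1.4},{"grip":1,"x":0.023,"y":-0.0285,"z":0,"wx":0,"wy":0,"wz":1.4},{"grip":1,"x":0.023,"y":-0.0285,"z":0,"wx":0,"wy":0,"wz":1.4},{"grip":1,"x":0.023,"y":-0.0285,"z":0,"wx":0,"wy":0,"wz":1.4}]'
python3 -m pendant '[{"grip":1,"x":0.023,"y":-0.0285,"z":0,"wx":0,"wy":0,"wz":1.4},{"grip":1,"x":0.023,"y":-0.0285,"z":0,"wx":0,"wy":0,"wz":1.4},{"grip":1,"x":0.023,"y":-0.0285,"z":0,"wx":0,"wy":0,"wz":1.4},{"grip":1,"x":0.023,"y":-0.0285,"z":0,"wx":0,"wy":0,"wz":1.4},{"grip":1,"x":0.023,"y":-0.0285,"z":0,"wx":0,"wy":0,"wz":1.4}]'
python3 -m pendant '[{"grip":1,"x":0,"y":0,"z":0,"wx":0,"wy":0,"wz":0},{"grip":1,"x":0,"y":0,"z":0,"wx":0,"wy":0,"wz":0},{"grip":1,"x":0,"y":0,"z":0,"wx":0,"wy":0,"wz":0},{"grip":1,"x":0,"y":0,"z":0,"wx":0,"wy":0,"wz":0},{"grip":1,"x":0,"y":0,"z":0,"wx":0,"wy":0,"wz":0}]'
python3 snap.py wrist1
python3 -m pendant '[{"grip":1,"x":0,"y":-0.025,"z":0,"wx":0,"wy":0,"wz":0},{"grip":1,"x":0,"y":-0.025,"z":0,"wx":0,"wy":0,"wz":0},{"grip":1,"x":0,"y":-0.025,"z":0,"wx":0,"wy":0,"wz":0},{"grip":1,"x":0,"y":-0.025,"z":0,"wx":0,"wy":0,"wz":0},{"grip":1,"x":0,"y":-0.025,"z":0,"wx":0,"wy":0,"wz":0}]'
python3 -m pendant '[{"grip":1,"x":0,"y":0,"z":0,"wx":0,"wy":0,"wz":0},{"grip":1,"x":0,"y":0,"z":0,"wx":0,"wy":0,"wz":0},{"grip":1,"x":0,"y":0,"z":0,"wx":0,"wy":0,"wz":0},{"grip":1,"x":0,"y":0,"z":0,"wx":0,"wy":0,"wz":0},{"grip":1,"x":0,"y":0,"z":0,"wx":0,"wy":0,"wz":0}]'
python3 snap.py wrist2
```

```text
time_s: 0.8
position: [0.2701, 0.3842, 0.2484]
ee_rot: [3.141, 0.0, 2.98]
ft_force: [1.0, -0.2, 0.5]
grip_width: 0.999
time_s: 1.3
position: [0.3852, 0.2416, 0.2484]
ee_rot: [3.141, 0.0, 3.102]
ft_force: [0.6, -0.3, -0.5]
grip_width: 0.999
time_s: 1.8
position: [0.5002, 0.099, 0.2484]
ee_rot: [3.142, 0.0, -3.059]
ft_force: [-0.3, 0.5, -0.1]
grip_width: 0.995
time_s: 2.3
position: [0.4989, 0.1013, 0.2485]
ee_rot: [3.141, 0.0, -3.058]
ft_force: [-0.6, -1.8, -0.2]
grip_width: 0.999
time_s: 2.85
position: [0.4993, -0.025, 0.2485]
ee_rot: [-3.141, 0.0, -3.059]
ft_force: [0.5, 0.6, 0.0]
grip_width: 1.002
time_s: 3.35
position: [0.4995, -0.0238, 0.2484]
ee_rot: [3.142, 0.0, -3.059]
ft_force: [-0.2, -0.3, 0.4]
grip_width: 0.999
```

View pics/wrist1.png

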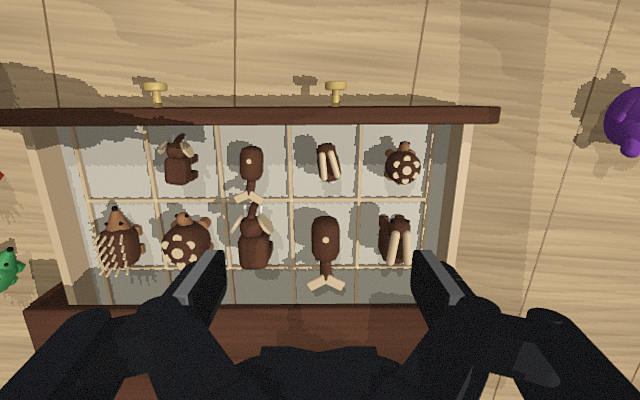

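View pics/wrist2.png

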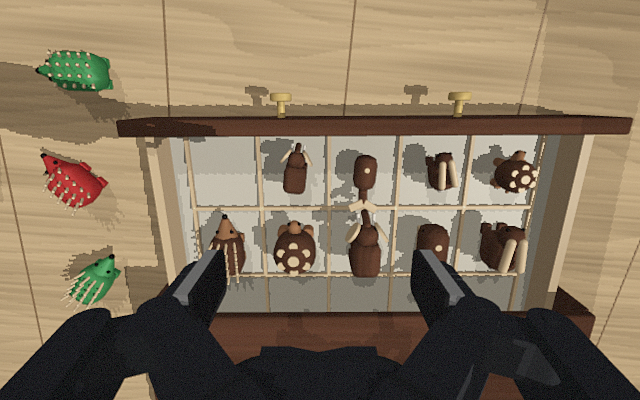

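Wrist1: young elephant (180,160), whale (251,165), rabbit (328,162), tortoise (403,164), with the free compartment at (115,165). In wrist2 the same animals are at (295,172), (365,177), (442,170) and (516,172), and the free compartment is at (222,170). The mothers match the earlier reading. Next, fit the strips and triangulate.

```bash
cat > geo.py <<'E'
import numpy as np,cv2
class Cam:
    def __init__(s,name):
        f=np.load(f"pics/{name}.npz"); s.R=f["R"];s.t=f["t"];s.img=f["frame"]
        fl=200/np.tan(np.radians(float(f["vertical_fov"]))/2)
        s.K=np.array([[fl,0,float(f["cx"])],[0,fl,float(f["cy"])],[0,0,1]]);s.c=-s.R.T@s.t
        s.P=s.K@np.c_[s.R,s.t]
    def on(s,p,z):
        d=s.R.T@np.linalg.solve(s.K,[p[0],p[1],1]); return s.c+d*(z-s.c[2])/d[2]
    def px(s,X): q=s.P@np.r_[X,1]; return q[:2]/q[2]
def tri(a,p,b,q):
    X=cv2.triangulatePoints(a.P,b.P,np.float64(p).reshape(2,1),np.float64(q).reshape(2,1)).ravel(); return X[:3]/X[3]
E
cat > m1.py <<'E'
from geo import *
a,b=Cam("wrist1"),Cam("wrist2")
def strip(c,rowu,rowv,cols,v0,v1):
    sat=c.img[:,:,0].astype(float)-c.img[:,:,2]   # tan = r-b
    pts=[]
    for u in rowu:
        w=np.clip(sat[rowv-6:rowv+7,u]-20,0,None)
        if 20<w.sum()<400: pts.append((u,rowv-6+(w*np.arange(13)).sum()/w.sum()))
    l=np.ravel(cv2.fitLine(np.float32(pts),cv2.DIST_HUBER,0,.01,.01))
    out=[]
    for (ut,ub) in cols:
        q=[]
        for v in range(v0,v1):
            uc=int(round(ut+(ub-ut)*(v-v0)/(v1-v0)));w=np.clip(sat[v,uc-5:uc+6]-20,0,None)
            if 20<w.sum()<400:q.append((uc-5+(w*np.arange(11)).sum()/w.sum(),v))
        m=np.ravel(cv2.fitLine(np.float32(q),cv2.DIST_HUBER,0,.01,.01))
        s=np.linalg.solve(np.c_[l[:2],-m[:2]],m[2:]-l[2:]); out.append(l[2:]+s[0]*l[:2])
    return np.array(out)
ca=strip(a,list(range(100,140))+list(range(165,205))+list(range(300,345))+list(range(375,425)),199,[(147,151),(217,220),(289,289),(361,358)],130,190)
cb=strip(b,list(range(205,255))+list(range(272,315))+list(range(410,450))+list(range(480,520)),207,[(258,262),(328,329),(397,398),(468,467)],140,198)
print(ca.round(1).tolist(),cb.round(1).tolist())
X=np.array([tri(a,p,b,q) for p,q in zip(ca,cb)]);print(X.round(4))
G=np.array([(a.on(p,.021)+b.on(q,.021))/2 for p,q in zip(ca,cb)])[:,:2];print(G.round(4), np.linalg.norm(np.diff(G,axis=0),axis=1))
d=G[-1]-G[0];yaw=np.arctan2(-d[0],d[1]);ex=np.array([np.cos(yaw),np.sin(yaw)]);ey=np.array([-ex[1],ex[0]])
m=G.mean(0);print("yaw",yaw,"mid",m)
# columns: -y to +y: 5(hedgehog),4,3,2,1
for k,n in zip((-2,-1,0,1,2),(5,4,3,2,1)): print("col",n,"front",(m-.045*ex+.08*k*ey).round(4),"back",(m+.045*ex+.08*k*ey).round(4))
def brown(c,box):
    u0,v0,u1,v1=box;r=c.img[v0:v1,u0:u1].astype(int)
    k=((r[:,:,0]-r[:,:,2]>22)&(r.max(2)<150)).astype(np.uint8);k=cv2.morphologyEx(k,cv2.MORPH_OPEN,np.ones((3,3)))
    n,_,st,ce=cv2.connectedComponentsWithStats(k);i=1+st[1:,4].argmax();return ce[i]+[u0,v0],st[i,:4]+[u0,v0,0,0]
for n,ba,bb in [("eleph",(153,126,207,190),(272,136,318,198)),("whale",(232,135,272,184),(345,145,385,192)),("rabbit",(310,136,346,186),(422,142,462,196)),("tort",(382,132,424,188),(490,142,542,198))]:
    p,s=brown(a,ba);q,t=brown(b,bb);print(n,p.round(1),s,q.round(1),t,tri(a,p,b,q).round(4))
E
python3 m1.py; python3 - <<'E'
import cv2,numpy as np
a=cv2.imread("pics/wrist1.png")[122:208,150:430];b=cv2.imread("pics/wrist2.png")[130:216,265:545]
cv2.imwrite("pics/crop3.png",cv2.resize(np.vstack([a,b]),(784,482),interpolation=cv2.INTER_CUBIC))
E
```

```text
[[155.1999969482422, 199.8000030517578], [222.5, 199.60000610351562], [290.3999938964844, 199.3000030517578], [358.5, 199.0]] [[261.6000061035156, 207.6999969482422], [328.70001220703125, 207.39999389648438], [396.29998779296875, 207.1999969482422], [463.5, 206.89999389648438]]
[[ 0.5532 -0.0869  0.0215]
 [ 0.5462 -0.0078  0.0221]
 [ 0.539   0.0717  0.0229]
 [ 0.5325  0.1513  0.0218]]
[[ 0.5533 -0.0871]
 [ 0.5465 -0.0079]
 [ 0.5396  0.0719]
 [ 0.5328  0.1516]] [0.07944443 0.0801119  0.0799494 ]
yaw 0.08590287492276258 mid [0.54307567 0.03211635]
col 5 front [ 0.512  -0.1312] back [ 0.6016 -0.1234]
col 4 front [ 0.5051 -0.0514] back [ 0.5948 -0.0437]
col 3 front [0.4982 0.0283] back [0.5879 0.036 ]
col 2 front [0.4914 0.108 ] back [0.581  0.1157]
col 1 front [0.4845 0.1877] back [0.5742 0.1954]
eleph [178.5 165.5] [164 141  34  44] [295.2 172.9] [283 143  24  52] [ 0.5039 -0.0487  0.0422]
whale [251.2 164.2] [240 147  24  37] [365.6 173.2] [354 157  24  35] [0.498  0.0279 0.0372]
rabbit [326.3 149.1] [318 144  18  15] [446.1 158.5] [439 154  14  12] [0.4731 0.1072 0.0499]
tort [403.1 161.5] [385 141  35  41] [518.7 170.9] [504 150  31  43] [0.4806 0.19   0.044 ]
```

View pics/crop3.png

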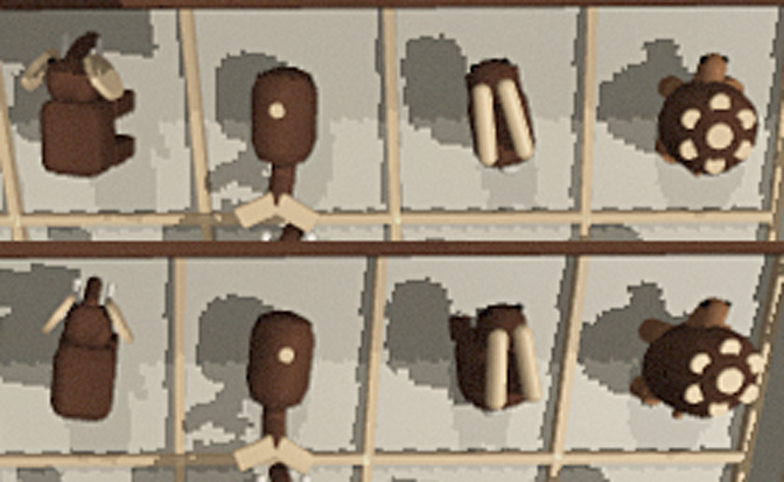

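```bash
python3 - <<'E'
from geo import *
a,b=Cam("wrist1"),Cam("wrist2")
A=lambda p:(150+p[0]/2.8,122+p[1]/2.8); B=lambda p:(265+p[0]/2.8,130+(p[1]-241)/2.8)
T=lambda p,q:tri(a,A(p),b,B(q))
D={"w disc":((277,110),(287,355)),"w fork":((283,202),(275,448)),"w nose":((286,70),(280,313)),
"t disc":((719,137),(732,379)),"t head":((713,58),(713,303)),
"r Lf":((482,90),(498,335)),"r Lb":((488,160),(493,402)),"r Rf":((508,87),(523,332)),"r Rb":((523,152),(532,398)),
"e fl":((48,103),(60,348)),"e fr":((110,100),(117,350)),"e bl":((43,170),(53,413)),"e br":((103,172),(107,416)),"e trunk":((90,40),(94,285))}
X={k:T(*v) for k,v in D.items()}
for k,v in X.items():print(k,v.round(4))
def yaw(f,r): d=r[:2]-f[:2];return np.arctan2(d[1],d[0]).round(3)
print("yaw w",yaw(X["w disc"],X["w fork"]),yaw(X["w nose"],X["w fork"]),"t",yaw(X["t head"],X["t disc"]),"r",yaw(X["r Lf"]+X["r Rf"],X["r Lb"]+X["r Rb"]),yaw(X["r Lf"],X["r Lb"]),yaw(X["r Rf"],X["r Rb"]),"e",yaw(X["e fl"],X["e bl"]),yaw(X["e fr"],X["e br"]),yaw(2*X["e trunk"],X["e bl"]+X["e br"]))
print("mid e",(X["e fl"]+X["e fr"]+X["e bl"]+X["e br"])/4,"r",(X["r Lf"]+X["r Lb"]+X["r Rf"]+X["r Rb"])/4)
E
```

```text
w disc [0.4928 0.0276 0.0485]
w fork [0.5317 0.0291 0.0407]
w nose [0.4807 0.0265 0.0272]
t disc [0.487  0.1914 0.0577]
t head [0.4616 0.1906 0.0365]
r Lf [0.478  0.1033 0.0539]
r Lb [0.5046 0.1079 0.0505]
r Rf [0.4763 0.1127 0.0528]
r Rb [0.5002 0.1205 0.0543]
e fl [ 0.4973 -0.0579  0.0477]
e fr [ 0.4961 -0.0365  0.0437]
e bl [ 0.5218 -0.0588  0.0528]
e br [ 0.5225 -0.0384  0.0477]
e trunk [ 0.4747 -0.0474  0.033 ]
yaw w 0.036 0.05 t 0.03 r 0.241 0.172 0.315 e -0.037 -0.074 -0.026
mid e [ 0.5094156  -0.04792346  0.04797833] r [0.48976187 0.11113435 0.05287719]
```

Everything checks out: strips at z≈0.022 with 80 mm pitch, animal tops at 0.048–0.058, yaws within range. First the elephant calf: origin ≈ (0.505,-0.048), yaw ≈ -0.04, TCP z 0.044.

```bash

python3 -m pendant '[{"grip":0.75,"x":0.0014,"y":-0.0048,"z":-0.03,"wx":0,"wy":0,"wz":-1.4},{"grip":0.75,"x":0.0014,"y":-0.0048,"z":-0.03,"wx":0,"wy":0,"wz":-1.4},{"grip":0.75,"x":0.0014,"y":-0.0048,"z":-0.03,"wx":0,"wy":0,"wz":-1.4},{"grip":0.75,"x":0.0014,"y":-0.0048,"z":-0.03,"wx":0,"wy":0,"wz":-1.4},{"grip":0.75,"x":0.0014,"y":-0.0048,"z":-0.02,"wx":0,"wy":0,"wz":-1.4}]' 20
python3 -m pendant '[{"grip":0.75,"x":0,"y":0,"z":0,"wx":0,"wy":0,"wz":0},{"grip":0.75,"x":0,"y":0,"z":0,"wx":0,"wy":0,"wz":0},{"grip":0.75,"x":0,"y":0,"z":0,"wx":0,"wy":0,"wz":0},{"grip":0.75,"x":0,"y":0,"z":0,"wx":0,"wy":0,"wz":0},{"grip":0.75,"x":0,"y":0,"z":0,"wx":0,"wy":0,"wz":0}]'
python3 snap.py wrist3
```

```text
time_s: 3.9
position: [0.5056, -0.0481, 0.1063]
ee_rot: [3.141, -0.002, 3.101]
ft_force: [-0.2, 0.2, 0.1]
grip_width: 0.749
time_s: 4.4
position: [0.5071, -0.0486, 0.1094]
ee_rot: [-3.141, 0.002, 3.102]
ft_force: [-0.7, 0.6, 0.8]
grip_width: 0.746
```

View pics/wrist3.png

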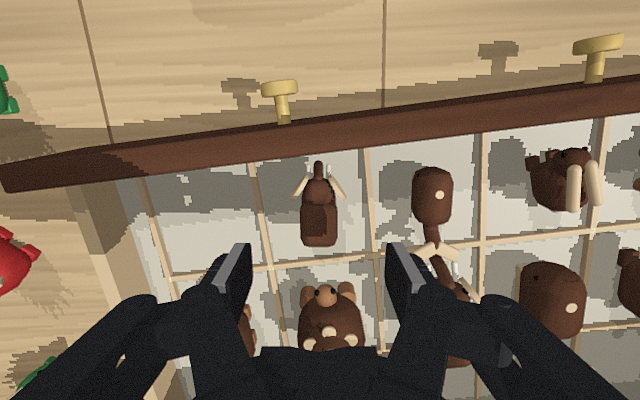

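Elephant is centred at u≈318 and square with the jaws; its rear top edge is near (319,234), rear bottom at (319,246). Check its x.

```bash
python3 - <<'E'
from geo import *
c=Cam("wrist3")
print(c.on((319,234),.05),c.on((319,246),.018),c.on((319,205),.05),c.on((319,162),.03))
for x in(.507,): print(c.px([x,-.0485,.05]),c.px([x,-.0485,.044]))
E
```

```text
[ 0.51548183 -0.04891897  0.05      ] [ 0.53955984 -0.04980617  0.018     ] [ 0.49592821 -0.0481309   0.05      ] [ 0.47273739 -0.04714425  0.03      ]
[319.12199806 221.6196956 ] [319.09459353 218.19276567]
```

Rear edge (v=246, top edge height) gives x≈0.523 and the trunk tip 0.473, so the origin is ≈0.506–0.508; TCP at 0.507 is right. Descend, grip, lift.

```bash

python3 -m pendant '[{"grip":0.75,"x":0,"y":0,"z":-0.013,"wx":0,"wy":0,"wz":0},{"grip":0.75,"x":0,"y":0,"z":-0.013,"wx":0,"wy":0,"wz":0},{"grip":0.75,"x":0,"y":0,"z":-0.013,"wx":0,"wy":0,"wz":0},{"grip":0.75,"x":0,"y":0,"z":-0.013,"wx":0,"wy":0,"wz":0},{"grip":0.75,"x":0,"y":0,"z":-0.013,"wx":0,"wy":0,"wz":0}]' 20
python3 -m pendant '[{"grip":0.4,"x":0,"y":0,"z":0,"wx":0,"wy":0,"wz":0},{"grip":0.35,"x":0,"y":0,"z":0,"wx":0,"wy":0,"wz":0},{"grip":0.3,"x":0,"y":0,"z":0,"wx":0,"wy":0,"wz":0},{"grip":0.25,"x":0,"y":0,"z":0,"wx":0,"wy":0,"wz":0},{"grip":0.2,"x":0,"y":0,"z":0,"wx":0,"wy":0,"wz":0}]'
python3 -m pendant '[{"grip":0,"x":0,"y":0,"z":0,"wx":0,"wy":0,"wz":0},{"grip":0,"x":0,"y":0,"z":0,"wx":0,"wy":0,"wz":0},{"grip":0,"x":0,"y":0,"z":0,"wx":0,"wy":0,"wz":0},{"grip":0,"x":0,"y":0,"z":0,"wx":0,"wy":0,"wz":0},{"grip":0,"x":0,"y":0,"z":0,"wx":0,"wy":0,"wz":0}]'
```

```text
time_s: 4.95
position: [0.5068, -0.0487, 0.0433]
ee_rot: [-3.141, 0.001, 3.101]
ft_force: [-0.2, 0.0, 0.1]
grip_width: 0.749
time_s: 5.45
position: [0.5072, -0.0488, 0.0442]
ee_rot: [-3.141, 0.002, 3.101]
ft_force: [-0.3, 0.7, 3.8]
grip_width: 0.275
time_s: 5.95
position: [0.5072, -0.0488, 0.0442]
ee_rot: [-3.141, 0.002, 3.101]
ft_force: [-0.5, 0.0, 5.7]
grip_width: 0.276
```

```bash

python3 -m pendant '[{"grip":0,"x":0,"y":0,"z":0.005,"wx":0,"wy":0,"wz":0},{"grip":0,"x":0,"y":0,"z":0.01,"wx":0,"wy":0,"wz":0},{"grip":0,"x":0,"y":0,"z":0.02,"wx":0,"wy":0,"wz":0},{"grip":0,"x":0,"y":0,"z":0.02,"wx":0,"wy":0,"wz":0},{"grip":0,"x":0,"y":0,"z":0.02,"wx":0,"wy":0,"wz":0}]'
python3 -m pendant '[{"grip":0,"x":0.001,"y":-0.0165,"z":0,"wx":0,"wy":0,"wz":1.4},{"grip":0,"x":0.001,"y":-0.0165,"z":0,"wx":0,"wy":0,"wz":1.4},{"grip":0,"x":0.001,"y":-0.0165,"z":0,"wx":0,"wy":0,"wz":1.4},{"grip":0,"x":0.001,"y":-0.0165,"z":0,"wx":0,"wy":0,"wz":1.4},{"grip":0,"x":0.001,"y":-0.0165,"z":0,"wx":0,"wy":0,"wz":1.4}]'
python3 -m pendant '[{"grip":0,"x":0,"y":0,"z":0,"wx":0,"wy":0,"wz":0},{"grip":0,"x":0,"y":0,"z":0,"wx":0,"wy":0,"wz":0},{"grip":0,"x":0,"y":0,"z":0,"wx":0,"wy":0,"wz":0},{"grip":0,"x":0,"y":0,"z":0,"wx":0,"wy":0,"wz":0},{"grip":0,"x":0,"y":0,"z":0,"wx":0,"wy":0,"wz":0}]'
python3 snap.py wrist4
```

```text
time_s: 6.45
position: [0.5063, -0.0486, 0.1196]
ee_rot: [3.142, -0.0, 3.101]
ft_force: [-0.1, -0.3, -0.3]
grip_width: 0.279
time_s: 6.95
position: [0.5114, -0.1317, 0.119]
ee_rot: [-3.141, 0.0, -3.059]
ft_force: [0.4, 0.0, -0.0]
grip_width: 0.275
time_s: 7.45
position: [0.5115, -0.1305, 0.1184]
ee_rot: [3.141, -0.0, -3.059]
ft_force: [0.6, 0.4, -0.9]
grip_width: 0.279
```

View pics/wrist4.png

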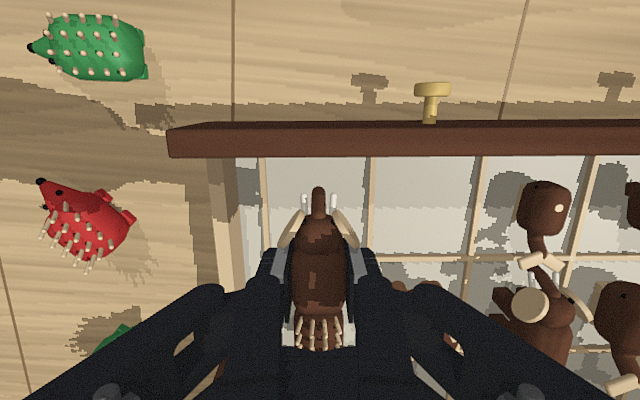

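Elephant is held level at (318,265) above the empty compartment. Lower and release.

```bash

python3 -m pendant '[{"grip":0,"x":0.0002,"y":0,"z":-0.02,"wx":0,"wy":0,"wz":0},{"grip":0,"x":0.0002,"y":0,"z":-0.02,"wx":0,"wy":0,"wz":0},{"grip":0,"x":0.0002,"y":0,"z":-0.018,"wx":0,"wy":0,"wz":0},{"grip":0,"x":0,"y":0,"z":-0.011,"wx":0,"wy":0,"wz":0},{"grip":0,"x":0,"y":0,"z":-0.004,"wx":0,"wy":0,"wz":0}]'
python3 -m pendant '[{"grip":0,"x":0,"y":0,"z":0,"wx":0,"wy":0,"wz":0},{"grip":0,"x":0,"y":0,"z":0,"wx":0,"wy":0,"wz":0},{"grip":0.3,"x":0,"y":0,"z":0,"wx":0,"wy":0,"wz":0},{"grip":0.35,"x":0,"y":0,"z":0,"wx":0,"wy":0,"wz":0},{"grip":0.5,"x":0,"y":0,"z":0,"wx":0,"wy":0,"wz":0}]'
python3 -m pendant '[{"grip":0.7,"x":0,"y":0,"z":0,"wx":0,"wy":0,"wz":0},{"grip":0.7,"x":0,"y":0,"z":0,"wx":0,"wy":0,"wz":0},{"grip":0.7,"x":0,"y":0,"z":0.02,"wx":0,"wy":0,"wz":0},{"grip":0.7,"x":0,"y":0,"z":0.03,"wx":0,"wy":0,"wz":0},{"grip":0.7,"x":0,"y":0,"z":0.04,"wx":0,"wy":0,"wz":0}]'
```

```text
time_s: 8.0
position: [0.5115, -0.1307, 0.0442]
ee_rot: [3.14, -0.002, -3.06]
ft_force: [-0.3, 0.5, 5.4]
grip_width: 0.275
time_s: 8.5
position: [0.5123, -0.1313, 0.0457]
ee_rot: [-3.141, 0.001, -3.06]
ft_force: [0.5, 0.5, 0.4]
grip_width: 0.489
time_s: 9.0
position: [0.5108, -0.1305, 0.1347]
ee_rot: [3.139, -0.004, -3.06]
ft_force: [0.1, -0.3, 1.0]
grip_width: 0.699
```

```bash

python3 -m pendant '[{"grip":0.78,"x":-0.0025,"y":0.032,"z":0,"wx":0,"wy":0,"wz":-0.25},{"grip":0.78,"x":-0.0025,"y":0.032,"z":0,"wx":0,"wy":0,"wz":-0.25},{"grip":0.78,"x":-0.0025,"y":0.032,"z":0,"wx":0,"wy":0,"wz":-0.25},{"grip":0.78,"x":-0.0025,"y":0.032,"z":0,"wx":0,"wy":0,"wz":-0.25},{"grip":0.78,"x":-0.0025,"y":0.032,"z":0,"wx":0,"wy":0,"wz":-0.25}]'
python3 -m pendant '[{"grip":0.78,"x":-0.0025,"y":0.032,"z":0,"wx":0,"wy":0,"wz":-0.25},{"grip":0.78,"x":-0.0025,"y":0.032,"z":0,"wx":0,"wy":0,"wz":-0.25},{"grip":0.78,"x":-0.0025,"y":0.032,"z":0,"wx":0,"wy":0,"wz":-0.25},{"grip":0.78,"x":-0.0025,"y":0.032,"z":0,"wx":0,"wy":0,"wz":-0.25},{"grip":0.78,"x":-0.0025,"y":0.032,"z":0,"wx":0,"wy":0,"wz":-0.25}]'
python3 -m pendant '[{"grip":0.78,"x":0,"y":0.002,"z":-0.01,"wx":0,"wy":0,"wz":0},{"grip":0.78,"x":0,"y":0,"z":-0.01,"wx":0,"wy":0,"wz":0},{"grip":0.78,"x":0,"y":0,"z":0,"wx":0,"wy":0,"wz":0},{"grip":0.78,"x":0,"y":0,"z":0,"wx":0,"wy":0,"wz":0},{"grip":0.78,"x":0,"y":0,"z":0,"wx":0,"wy":0,"wz":0}]'
python3 snap.py wrist5 top2
```

```text
time_s: 9.5
position: [0.4994, 0.03, 0.1354]
ee_rot: [-3.142, 0.0, -3.082]
ft_force: [0.0, 0.3, 0.7]
grip_width: 0.778
time_s: 10.0
position: [0.4868, 0.1902, 0.1354]
ee_rot: [-3.142, 0.0, -3.104]
ft_force: [0.5, 0.1, -1.8]
grip_width: 0.781
time_s: 10.5
position: [0.4875, 0.1899, 0.1154]
ee_rot: [-3.141, 0.0, -3.105]
ft_force: [0.8, -0.4, 0.3]
grip_width: 0.781
```

View pics/wrist5.png

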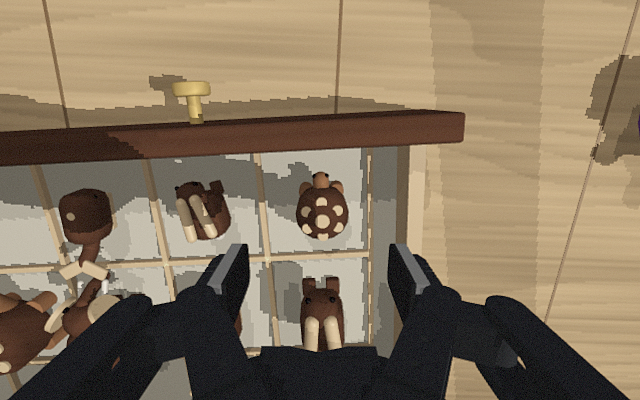

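```bash
python3 - <<'E'
from geo import *
c=Cam("wrist5")
print(c.on((323,221),.055),c.on((321,175),.036), c.on((321,240),.035))
E
```

```text
[0.48712114 0.19248399 0.055     ] [0.46169224 0.19041903 0.036     ] [0.50959115 0.19225264 0.035     ]
```

Tortoise at (322,213) is centred and square: disc (0.487,0.192), head tip 0.462, rear 0.510, which gives origin ≈(0.488,0.192). Grip it.

```bash

python3 -m pendant '[{"grip":0.7,"x":0.0005,"y":0.002,"z":-0.01,"wx":0,"wy":0,"wz":0},{"grip":0.7,"x":0,"y":0,"z":-0.015,"wx":0,"wy":0,"wz":0},{"grip":0.7,"x":0,"y":0,"z":-0.018,"wx":0,"wy":0,"wz":0},{"grip":0.7,"x":0,"y":0,"z":-0.018,"wx":0,"wy":0,"wz":0},{"grip":0.7,"x":0,"y":0,"z":-0.01,"wx":0,"wy":0,"wz":0}]' 20
python3 -m pendant '[{"grip":0.5,"x":0,"y":0,"z":0,"wx":0,"wy":0,"wz":0},{"grip":0.45,"x":0,"y":0,"z":0,"wx":0,"wy":0,"wz":0},{"grip":0.4,"x":0,"y":0,"z":0,"wx":0,"wy":0,"wz":0},{"grip":0.3,"x":0,"y":0,"z":0,"wx":0,"wy":0,"wz":0},{"grip":0.2,"x":0,"y":0,"z":0,"wx":0,"wy":0,"wz":0}]'
python3 -m pendant '[{"grip":0,"x":0,"y":0,"z":0,"wx":0,"wy":0,"wz":0},{"grip":0,"x":0,"y":0,"z":0,"wx":0,"wy":0,"wz":0},{"grip":0,"x":0,"y":0,"z":0,"wx":0,"wy":0,"wz":0},{"grip":0,"x":0,"y":0,"z":0,"wx":0,"wy":0,"wz":0},{"grip":0,"x":0,"y":0,"z":0,"wx":0,"wy":0,"wz":0}]'
python3 -m pendant '[{"grip":0,"x":0,"y":0,"z":0.005,"wx":0,"wy":0,"wz":0},{"grip":0,"x":0,"y":0,"z":0.015,"wx":0,"wy":0,"wz":0},{"grip":0,"x":0,"y":0,"z":0.025,"wx":0,"wy":0,"wz":0},{"grip":0,"x":0,"y":0,"z":0.03,"wx":0,"wy":0,"wz":0},{"grip":0,"x":0,"y":0,"z":0.025,"wx":0,"wy":0,"wz":0}]'
```

```text
time_s: 11.1
position: [0.4867, 0.1926, 0.0426]
ee_rot: [-3.141, -0.002, -3.104]
ft_force: [0.1, 0.4, -0.1]
grip_width: 0.701
time_s: 11.6
position: [0.488, 0.1929, 0.0449]
ee_rot: [3.141, 0.001, -3.104]
ft_force: [-0.2, 0.5, 0.2]
grip_width: 0.407
time_s: 12.1
position: [0.488, 0.1929, 0.0448]
ee_rot: [3.141, 0.001, -3.103]
ft_force: [-1.3, -0.0, 5.1]
grip_width: 0.409
time_s: 12.6
position: [0.4874, 0.1928, 0.1455]
ee_rot: [-3.142, -0.0, -3.103]
ft_force: [0.4, 0.2, 0.9]
grip_width: 0.408
```

Held (35 mm). Before placing, check the mothers' positions against the grid.

```bash
python3 - <<'E'
from geo import *
a,b,w3,w5=Cam("wrist1"),Cam("wrist2"),Cam("wrist3"),Cam("wrist5")
m=np.array([.54308,.03212]);y=.0859;ex=np.array([np.cos(y),np.sin(y)]);ey=np.array([-ex[1],ex[0]])
def disc(c,p,r=9):
    u,v=map(int,p);q=c.img[v-r:v+r+1,u-r:u+r+1].min(2);k=(q>110).astype(np.uint8)
    n,_,st,ce=cv2.connectedComponentsWithStats(k);i=1+np.argmin(np.linalg.norm(ce[1:]-r,axis=1));return ce[i]+[u-r,v-r]
for n,col,p,q in [("whale mom disc",1,(326,238),(434,254)),("tort mom disc",-1,(184,246),(293,262)),("whale young disc",0,(249,161),(367,171)),("tort young disc",2,(407,171),(526,179))]:
    p=disc(a,p);q=disc(b,q);X=tri(a,p,b,q);d=X[:2]-m;print(n,p.round(1),q.round(1),X.round(4),"drawer xy rel col",(d@ex).round(4),(d@ey-.08*col).round(4))
def brown(c,box):
    u0,v0,u1,v1=box;r=c.img[v0:v1,u0:u1].astype(int)
    k=((r[:,:,0]-r[:,:,2]>22)&(r.max(2)<150)).astype(np.uint8);k=cv2.morphologyEx(k,cv2.MORPH_OPEN,np.ones((3,3)))
    n,_,st,ce=cv2.connectedComponentsWithStats(k);i=1+st[1:,4].argmax();return ce[i]+[u0,v0]
for n,col,ba,bb in [("eleph mom",0,(230,205,280,272),(345,212,388,280)),("rabbit mom",2,(375,208,412,268),(478,216,530,276)),("hedgehog",-2,(92,203,148,276),(208,210,248,258))]:
    X=tri(a,brown(a,ba),b,brown(b,bb));d=X[:2]-m;print(n,X.round(4),(d@ex).round(4),(d@ey-.08*col).round(4))
E
```

```text
whale mom disc [325.5 239.6] [438.5 247.8] [0.5705 0.1148 0.059 ] drawer xy rel col 0.0344 0.0001
tort mom disc [190.4 244.2] [293.  261.4] [ 0.6089 -0.0447  0.0315] drawer xy rel col 0.059 -0.0022
whale young disc [248.3 161.1] [366.9 170.2] [0.4925 0.027  0.0482] drawer xy rel col -0.0508 -0.0008
tort young disc [406.7 170.2] [525.3 179.4] [0.4874 0.192  0.0549] drawer xy rel col -0.0418 0.0041
eleph mom [0.5809 0.0364 0.0597] 0.038 0.001
rabbit mom [0.5664 0.1991 0.0503] 0.0376 0.0043
hedgehog [ 0.5962 -0.1198  0.0401] 0.0399 0.0041
```

Mothers sit on the grid columns within ~4 mm (the tortoise-mother disc match was a wrong blob – height 0.03 rejects it). Carry the tortoise to column 4.

```bash

python3 -m pendant '[{"grip":0,"x":0.0018,"y":-0.0244,"z":0,"wx":0,"wy":0,"wz":0.25},{"grip":0,"x":0.0018,"y":-0.0244,"z":0,"wx":0,"wy":0,"wz":0.25},{"grip":0,"x":0.0018,"y":-0.0244,"z":0,"wx":0,"wy":0,"wz":0.25},{"grip":0,"x":0.0018,"y":-0.0244,"z":0,"wx":0,"wy":0,"wz":0.25},{"grip":0,"x":0.0018,"y":-0.0244,"z":0,"wx":0,"wy":0,"wz":0.25}]'
python3 -m pendant '[{"grip":0,"x":0.0017,"y":-0.0244,"z":0,"wx":0,"wy":0,"wz":0.25},{"grip":0,"x":0.0017,"y":-0.0244,"z":0,"wx":0,"wy":0,"wz":0.25},{"grip":0,"x":0.0017,"y":-0.0244,"z":0,"wx":0,"wy":0,"wz":0.25},{"grip":0,"x":0.0017,"y":-0.0244,"z":0,"wx":0,"wy":0,"wz":0.25},{"grip":0,"x":0.0017,"y":-0.0244,"z":0,"wx":0,"wy":0,"wz":0.25}]'
python3 -m pendant '[{"grip":0,"x":0,"y":0,"z":-0.01,"wx":0,"wy":0,"wz":0},{"grip":0,"x":0,"y":0,"z":-0.02,"wx":0,"wy":0,"wz":0},{"grip":0,"x":0,"y":0,"z":0,"wx":0,"wy":0,"wz":0},{"grip":0,"x":0,"y":0,"z":0,"wx":0,"wy":0,"wz":0},{"grip":0,"x":0,"y":0,"z":0,"wx":0,"wy":0,"wz":0}]'
python3 snap.py wrist6
```

```text
time_s: 13.1
position: [0.4963, 0.07, 0.1443]
ee_rot: [3.142, -0.001, -3.081]
ft_force: [0.6, 0.2, -0.4]
grip_width: 0.41
time_s: 13.6
position: [0.5048, -0.052, 0.1442]
ee_rot: [3.141, -0.001, -3.06]
ft_force: [0.3, 0.1, 0.0]
grip_width: 0.409
time_s: 14.1
position: [0.5054, -0.0507, 0.1148]
ee_rot: [-3.141, 0.001, -3.059]
ft_force: [-0.3, -0.4, 0.1]
grip_width: 0.411
```

View pics/wrist6.png

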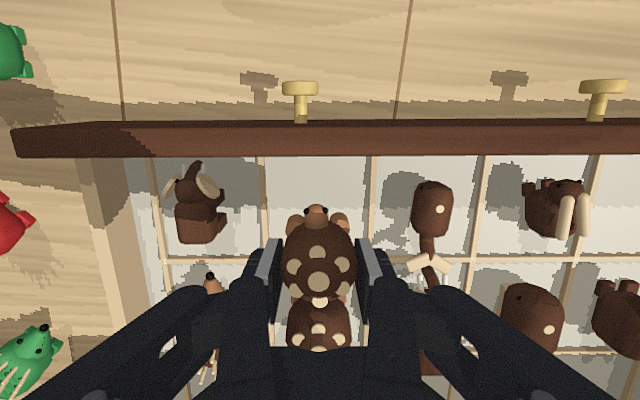

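Tortoise held level over column 4; the elephant stands upright in the parking compartment at (198,205). Lower and release, then on to the rabbit.

```bash

python3 -m pendant '[{"grip":0,"x":0,"y":0,"z":-0.015,"wx":0,"wy":0,"wz":0},{"grip":0,"x":0,"y":0,"z":-0.02,"wx":0,"wy":0,"wz":0},{"grip":0,"x":0,"y":0,"z":-0.02,"wx":0,"wy":0,"wz":0},{"grip":0,"x":0,"y":0,"z":-0.01,"wx":0,"wy":0,"wz":0},{"grip":0,"x":0,"y":0,"z":-0.004,"wx":0,"wy":0,"wz":0}]'
python3 -m pendant '[{"grip":0,"x":0,"y":0,"z":0,"wx":0,"wy":0,"wz":0},{"grip":0,"x":0,"y":0,"z":0,"wx":0,"wy":0,"wz":0},{"grip":0.43,"x":0,"y":0,"z":0,"wx":0,"wy":0,"wz":0},{"grip":0.48,"x":0,"y":0,"z":0,"wx":0,"wy":0,"wz":0},{"grip":0.6,"x":0,"y":0,"z":0,"wx":0,"wy":0,"wz":0}]'
python3 -m pendant '[{"grip":0.64,"x":0,"y":0,"z":0,"wx":0,"wy":0,"wz":0},{"grip":0.64,"x":0,"y":0,"z":0,"wx":0,"wy":0,"wz":0},{"grip":0.64,"x":0,"y":0,"z":0.02,"wx":0,"wy":0,"wz":0},{"grip":0.64,"x":0,"y":0,"z":0.03,"wx":0,"wy":0,"wz":0},{"grip":0.64,"x":0,"y":0,"z":0.03,"wx":0,"wy":0,"wz":0}]'
```

```text
time_s: 14.65
position: [0.5049, -0.0509, 0.0449]
ee_rot: [3.141, -0.001, -3.06]
ft_force: [-0.2, -0.0, -0.1]
grip_width: 0.411
time_s: 15.15
position: [0.5054, -0.0512, 0.0457]
ee_rot: [-3.141, 0.001, -3.06]
ft_force: [0.5, 0.5, -0.0]
grip_width: 0.601
time_s: 15.65
position: [0.5046, -0.051, 0.1257]
ee_rot: [3.141, -0.002, -3.06]
ft_force: [-0.0, -0.4, 0.5]
grip_width: 0.645
```

```bash

python3 -m pendant '[{"grip":0.7,"x":-0.0028,"y":0.0322,"z":0,"wx":0,"wy":0,"wz":1.8},{"grip":0.7,"x":-0.0028,"y":0.0322,"z":0,"wx":0,"wy":0,"wz":1.8},{"grip":0.7,"x":-0.0028,"y":0.0322,"z":0,"wx":0,"wy":0,"wz":1.8},{"grip":0.7,"x":-0.0028,"y":0.0322,"z":0,"wx":0,"wy":0,"wz":1.8},{"grip":0.7,"x":-0.0028,"y":0.0322,"z":0,"wx":0,"wy":0,"wz":1.8}]'
python3 -m pendant '[{"grip":0.7,"x":0,"y":0,"z":-0.01,"wx":0,"wy":0,"wz":0},{"grip":0.7,"x":0,"y":0,"z":0,"wx":0,"wy":0,"wz":0},{"grip":0.7,"x":0,"y":0,"z":0,"wx":0,"wy":0,"wz":0},{"grip":0.7,"x":0,"y":0,"z":0,"wx":0,"wy":0,"wz":0},{"grip":0.7,"x":0,"y":0,"z":0,"wx":0,"wy":0,"wz":0}]'
python3 snap.py wrist7
```

```text
time_s: 16.15
position: [0.4908, 0.1111, 0.1254]
ee_rot: [-3.142, 0.0, -2.902]
ft_force: [-0.4, 1.2, -0.3]
grip_width: 0.702
time_s: 16.65
position: [0.4915, 0.1089, 0.1154]
ee_rot: [-3.141, 0.0, -2.904]
ft_force: [0.2, -0.2, 1.1]
grip_width: 0.702
```

View pics/wrist7.png

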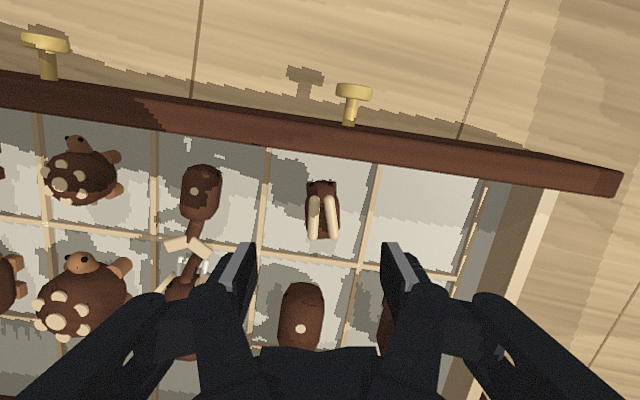

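```bash
python3 - <<'E'
from geo import *
c=Cam("wrist7")
for p,z in [((322,182),.03),((322,182),.045),((323,240),.05),((323,240),.04),((323,216),.053),((321,196),.054),((324,237),.052)]: print(p,z,c.on(p,z).round(4))
E
```

```text
(322, 182) 0.03 [0.4721 0.1065 0.03  ]
(322, 182) 0.045 [0.4684 0.1054 0.045 ]
(323, 240) 0.05 [0.5056 0.1151 0.05  ]
(323, 240) 0.04 [0.5101 0.1164 0.04  ]
(323, 216) 0.053 [0.488  0.1108 0.053 ]
(321, 196) 0.054 [0.4751 0.1063 0.054 ]
(324, 237) 0.052 [0.5025 0.115  0.052 ]
```

Rabbit at (322,210) is in the jaws' mid-plane; origin ≈ (0.490,0.111), axis ~3° more. Grip with that trim.

```bash

python3 -m pendant '[{"grip":0.7,"x":-0.001,"y":0.002,"z":-0.01,"wx":0,"wy":0,"wz":3},{"grip":0.7,"x":0,"y":0,"z":-0.015,"wx":0,"wy":0,"wz":0},{"grip":0.7,"x":0,"y":0,"z":-0.018,"wx":0,"wy":0,"wz":0},{"grip":0.7,"x":0,"y":0,"z":-0.018,"wx":0,"wy":0,"wz":0},{"grip":0.7,"x":0,"y":0,"z":-0.01,"wx":0,"wy":0,"wz":0}]' 20
python3 -m pendant '[{"grip":0.4,"x":0,"y":0,"z":0,"wx":0,"wy":0,"wz":0},{"grip":0.35,"x":0,"y":0,"z":0,"wx":0,"wy":0,"wz":0},{"grip":0.3,"x":0,"y":0,"z":0,"wx":0,"wy":0,"wz":0},{"grip":0.25,"x":0,"y":0,"z":0,"wx":0,"wy":0,"wz":0},{"grip":0.2,"x":0,"y":0,"z":0,"wx":0,"wy":0,"wz":0}]'
python3 -m pendant '[{"grip":0,"x":0,"y":0,"z":0,"wx":0,"wy":0,"wz":0},{"grip":0,"x":0,"y":0,"z":0,"wx":0,"wy":0,"wz":0},{"grip":0,"x":0,"y":0,"z":0,"wx":0,"wy":0,"wz":0},{"grip":0,"x":0,"y":0,"z":0,"wx":0,"wy":0,"wz":0},{"grip":0,"x":0,"y":0,"z":0,"wx":0,"wy":0,"wz":0}]'
python3 -m pendant '[{"grip":0,"x":0,"y":0,"z":0.005,"wx":0,"wy":0,"wz":0},{"grip":0,"x":0,"y":0,"z":0.015,"wx":0,"wy":0,"wz":0},{"grip":0,"x":0,"y":0,"z":0.02,"wx":0,"wy":0,"wz":0},{"grip":0,"x":0,"y":0,"z":0.02,"wx":0,"wy":0,"wz":0},{"grip":0,"x":0,"y":0,"z":0.02,"wx":0,"wy":0,"wz":0}]'
```

```text
time_s: 17.2
position: [0.4896, 0.1114, 0.0432]
ee_rot: [3.141, -0.001, -2.851]
ft_force: [-0.6, -0.1, -0.5]
grip_width: 0.7
time_s: 17.7
position: [0.4909, 0.1118, 0.0453]
ee_rot: [-3.141, 0.002, -2.85]
ft_force: [-0.3, -0.1, 4.8]
grip_width: 0.276
time_s: 18.2
position: [0.4909, 0.1118, 0.0452]
ee_rot: [-3.141, 0.002, -2.85]
ft_force: [-1.0, -0.4, 6.0]
grip_width: 0.281
time_s: 18.7
position: [0.4897, 0.1119, 0.1251]
ee_rot: [3.141, -0.001, -2.85]
ft_force: [0.8, 0.2, -0.8]
grip_width: 0.276
```

```bash

python3 -m pendant '[{"grip":0,"x":-0.0012,"y":0.0152,"z":0,"wx":0,"wy":0,"wz":-2.4},{"grip":0,"x":-0.0012,"y":0.0152,"z":0,"wx":0,"wy":0,"wz":-2.4},{"grip":0,"x":-0.0012,"y":0.0152,"z":0,"wx":0,"wy":0,"wz":-2.4},{"grip":0,"x":-0.0012,"y":0.0152,"z":0,"wx":0,"wy":0,"wz":-2.4},{"grip":0,"x":-0.0012,"y":0.0152,"z":0,"wx":0,"wy":0,"wz":-2.4}]'
python3 -m pendant '[{"grip":0,"x":0,"y":0,"z":-0.01,"wx":0,"wy":0,"wz":0},{"grip":0,"x":0,"y":0,"z":0,"wx":0,"wy":0,"wz":0},{"grip":0,"x":0,"y":0,"z":0,"wx":0,"wy":0,"wz":0},{"grip":0,"x":0,"y":0,"z":0,"wx":0,"wy":0,"wz":0},{"grip":0,"x":0,"y":0,"z":0,"wx":0,"wy":0,"wz":0}]'
python3 -m pendant '[{"grip":0,"x":0,"y":0,"z":-0.015,"wx":0,"wy":0,"wz":0},{"grip":0,"x":0,"y":0,"z":-0.02,"wx":0,"wy":0,"wz":0},{"grip":0,"x":0,"y":0,"z":-0.02,"wx":0,"wy":0,"wz":0},{"grip":0,"x":0,"y":0,"z":-0.01,"wx":0,"wy":0,"wz":0},{"grip":0,"x":0,"y":0,"z":-0.0045,"wx":0,"wy":0,"wz":0}]'
python3 -m pendant '[{"grip":0,"x":0,"y":0,"z":0,"wx":0,"wy":0,"wz":0},{"grip":0,"x":0,"y":0,"z":0,"wx":0,"wy":0,"wz":0},{"grip":0.3,"x":0,"y":0,"z":0,"wx":0,"wy":0,"wz":0},{"grip":0.35,"x":0,"y":0,"z":0,"wx":0,"wy":0,"wz":0},{"grip":0.5,"x":0,"y":0,"z":0,"wx":0,"wy":0,"wz":0}]'
python3 -m pendant '[{"grip":0.64,"x":0,"y":0,"z":0,"wx":0,"wy":0,"wz":0},{"grip":0.64,"x":0,"y":0,"z":0,"wx":0,"wy":0,"wz":0},{"grip":0.64,"x":0,"y":0,"z":0.02,"wx":0,"wy":0,"wz":0},{"grip":0.64,"x":0,"y":0,"z":0.03,"wx":0,"wy":0,"wz":0},{"grip":0.64,"x":0,"y":0,"z":0.03,"wx":0,"wy":0,"wz":0}]'
```

```text
time_s: 19.2
position: [0.4837, 0.1885, 0.1244]
ee_rot: [3.142, -0.0, -3.062]
ft_force: [0.3, -0.1, -0.8]
grip_width: 0.27
time_s: 19.7
position: [0.4843, 0.1873, 0.1144]
ee_rot: [-3.142, 0.0, -3.06]
ft_force: [0.2, -0.3, -0.4]
grip_width: 0.273
time_s: 20.2
position: [0.4837, 0.1875, 0.045]
ee_rot: [-3.141, -0.002, -3.06]
ft_force: [-8.6, -3.7, 38.9]
grip_width: 0.275
time_s: 20.7
position: [0.4842, 0.1879, 0.045]
ee_rot: [-3.142, 0.0, -3.06]
ft_force: [-0.4, -0.4, -0.4]
grip_width: 0.494
time_s: 21.2
position: [0.4836, 0.1878, 0.1252]
ee_rot: [-3.141, -0.002, -3.06]
ft_force: [0.5, 0.1, -0.4]
grip_width: 0.639
```

A 39 N touchdown spike on the rabbit; I'll check rabbit and drawer from the whale hover picture.

```bash

python3 -m pendant '[{"grip":0.7,"x":0.0029,"y":-0.032,"z":0.002,"wx":0,"wy":0,"wz":-0.4},{"grip":0.7,"x":0.0029,"y":-0.032,"z":0,"wx":0,"wy":0,"wz":-0.4},{"grip":0.7,"x":0.0029,"y":-0.032,"z":0,"wx":0,"wy":0,"wz":-0.4},{"grip":0.7,"x":0.0029,"y":-0.032,"z":0,"wx":0,"wy":0,"wz":-0.4},{"grip":0.7,"x":0.0029,"y":-0.032,"z":0,"wx":0,"wy":0,"wz":-0.4}]'
python3 -m pendant '[{"grip":0.7,"x":0,"y":0,"z":-0.01,"wx":0,"wy":0,"wz":0},{"grip":0.7,"x":0,"y":0,"z":0,"wx":0,"wy":0,"wz":0},{"grip":0.7,"x":0,"y":0,"z":0,"wx":0,"wy":0,"wz":0},{"grip":0.7,"x":0,"y":0,"z":0,"wx":0,"wy":0,"wz":0},{"grip":0.7,"x":0,"y":0,"z":0,"wx":0,"wy":0,"wz":0}]'
python3 snap.py wrist8
```

```text
time_s: 21.7
position: [0.4986, 0.0267, 0.1269]
ee_rot: [-3.142, 0.0, -3.095]
ft_force: [1.3, -0.4, 0.4]
grip_width: 0.698
time_s: 22.2
position: [0.4986, 0.0287, 0.117]
ee_rot: [3.142, 0.0, -3.093]
ft_force: [0.3, 0.2, 0.5]
grip_width: 0.702
```

View pics/wrist8.png

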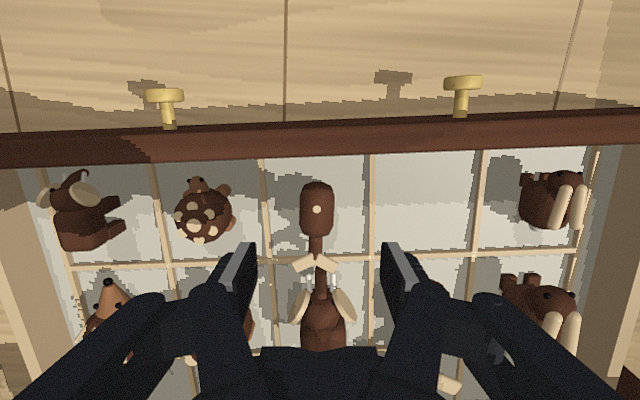

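Rabbit at (552,202) and tortoise at (203,215) upright; whale at (317,212) straight between the jaws. Check strip crosses (265,258), (370,254), (476,251) against the grid.

```bash
python3 - <<'E'
from geo import *
c=Cam("wrist8")
for g in [(.5465,-.0079),(.5396,.0719),(.5328,.1516)]:
    p=c.px([*g,.021]);print("grid px",p.round(1))
print("disc",c.on((317,209),.0485),"nose",c.on((316,184),.035),"fork",c.on((316,262),.045))
sat=c.img[:,:,0].astype(float)-c.img[:,:,2]
for u in (410,420,430,440,450): # row strip
    w=np.clip(sat[240:266,u]-20,0,None);v=240+(w*np.arange(26)).sum()/w.sum();X=c.on((u,v),.021)[:2]-[.54308,.03212];print(u,round(v,1),"drawer x",(X@[np.cos(.0859),np.sin(.0859)]).round(4))
for v in (170,185,195,215,230):
    for u0 in (372,482):
        w=np.clip(sat[v,u0-14:u0+8]-20,0,None);u=u0-14+(w*np.arange(22)).sum()/w.sum();X=c.on((u,v),.021)[:2]-[.54308,.03212];print(v,round(u,1),"drawer y",(X@[-np.sin(.0859),np.cos(.0859)]).round(4))
E
```

```text
grid px [269.2 259.4]
grid px [371.3 255.8]
grid px [473.9 252.3]
disc [0.4932011  0.02729978 0.0485    ] nose [0.47989879 0.02596277 0.035     ] fork [0.53383764 0.02846489 0.045     ]
410 249.8 drawer x -0.004
420 254.0 drawer x -0.0001
430 253.9 drawer x 0.0001
440 253.7 drawer x 0.0002
450 253.5 drawer x 0.0003
170 371.3 drawer y 0.0393
170 482.2 drawer y 0.1191
185 371.2 drawer y 0.0393
185 480.7 drawer y 0.1192
195 371.2 drawer y 0.0394
195 479.7 drawer y 0.1193
215 370.9 drawer y 0.0393
215 477.8 drawer y 0.1196
230 370.5 drawer y 0.0392
230 476.6 drawer y 0.12
```

Drawer unmoved (≤1 mm). Whale: nose 0.480, fork 0.534 → origin ≈(0.499,0.028). Grip, lift, carry to column 2 (0.4914,0.108).

```bash

python3 -m pendant '[{"grip":0.7,"x":0.001,"y":-0.001,"z":-0.01,"wx":0,"wy":0,"wz":0},{"grip":0.7,"x":0,"y":0,"z":-0.015,"wx":0,"wy":0,"wz":0},{"grip":0.7,"x":0,"y":0,"z":-0.018,"wx":0,"wy":0,"wz":0},{"grip":0.7,"x":0,"y":0,"z":-0.018,"wx":0,"wy":0,"wz":0},{"grip":0.7,"x":0,"y":0,"z":-0.011,"wx":0,"wy":0,"wz":0}]' 20
python3 -m pendant '[{"grip":0.4,"x":0,"y":0,"z":0,"wx":0,"wy":0,"wz":0},{"grip":0.35,"x":0,"y":0,"z":0,"wx":0,"wy":0,"wz":0},{"grip":0.3,"x":0,"y":0,"z":0,"wx":0,"wy":0,"wz":0},{"grip":0.25,"x":0,"y":0,"z":0,"wx":0,"wy":0,"wz":0},{"grip":0.2,"x":0,"y":0,"z":0,"wx":0,"wy":0,"wz":0}]'
python3 -m pendant '[{"grip":0,"x":0,"y":0,"z":0,"wx":0,"wy":0,"wz":0},{"grip":0,"x":0,"y":0,"z":0,"wx":0,"wy":0,"wz":0},{"grip":0,"x":0,"y":0,"z":0,"wx":0,"wy":0,"wz":0},{"grip":0,"x":0,"y":0,"z":0,"wx":0,"wy":0,"wz":0},{"grip":0,"x":0,"y":0,"z":0,"wx":0,"wy":0,"wz":0}]'
python3 -m pendant '[{"grip":0,"x":0,"y":0,"z":0.005,"wx":0,"wy":0,"wz":0},{"grip":0,"x":0,"y":0,"z":0.015,"wx":0,"wy":0,"wz":0},{"grip":0,"x":0,"y":0,"z":0.02,"wx":0,"wy":0,"wz":0},{"grip":0,"x":0,"y":0,"z":0.02,"wx":0,"wy":0,"wz":0},{"grip":0,"x":0,"y":0,"z":0.02,"wx":0,"wy":0,"wz":0}]'
python3 -m pendant '[{"grip":0,"x":-0.0016,"y":0.016,"z":0,"wx":0,"wy":0,"wz":0.4},{"grip":0,"x":-0.0016,"y":0.016,"z":0,"wx":0,"wy":0,"wz":0.4},{"grip":0,"x":-0.0016,"y":0.016,"z":0,"wx":0,"wy":0,"wz":0.4},{"grip":0,"x":-0.0016,"y":0.016,"z":0,"wx":0,"wy":0,"wz":0.4},{"grip":0,"x":-0.0016,"y":0.016,"z":0,"wx":0,"wy":0,"wz":0.4}]'
python3 -m pendant '[{"grip":0,"x":0,"y":0,"z":-0.01,"wx":0,"wy":0,"wz":0},{"grip":0,"x":0,"y":0,"z":0,"wx":0,"wy":0,"wz":0},{"grip":0,"x":0,"y":0,"z":0,"wx":0,"wy":0,"wz":0},{"grip":0,"x":0,"y":0,"z":0,"wx":0,"wy":0,"wz":0},{"grip":0,"x":0,"y":0,"z":0,"wx":0,"wy":0,"wz":0}]'
python3 snap.py wrist9
```

```text
time_s: 22.75
position: [0.4987, 0.0272, 0.0431]
ee_rot: [3.141, -0.002, -3.094]
ft_force: [0.3, 0.1, 0.7]
grip_width: 0.698
time_s: 23.25
position: [0.5003, 0.0268, 0.0456]
ee_rot: [-3.141, 0.002, -3.095]
ft_force: [0.3, -0.2, 3.1]
grip_width: 0.275
time_s: 23.75
position: [0.5003, 0.0267, 0.0456]
ee_rot: [-3.141, 0.002, -3.095]
ft_force: [-0.5, 0.2, 7.2]
grip_width: 0.276
time_s: 24.25
position: [0.4991, 0.0269, 0.1255]
ee_rot: [3.141, -0.001, -3.095]
ft_force: [-0.0, 0.0, 0.3]
grip_width: 0.275
time_s: 24.75
position: [0.4912, 0.1074, 0.1249]
ee_rot: [3.142, -0.001, -3.06]
ft_force: [0.7, -0.6, 0.2]
grip_width: 0.273
time_s: 25.25
position: [0.4918, 0.1063, 0.1149]
ee_rot: [-3.141, 0.0, -3.061]
ft_force: [-0.3, 0.1, -0.3]
grip_width: 0.272
```

```bash

python3 -m pendant '[{"grip":0,"x":0,"y":0.0015,"z":-0.015,"wx":0,"wy":0,"wz":0},{"grip":0,"x":0,"y":0,"z":-0.02,"wx":0,"wy":0,"wz":0},{"grip":0,"x":0,"y":0,"z":-0.015,"wx":0,"wy":0,"wz":0},{"grip":0,"x":0,"y":0,"z":-0.006,"wx":0,"wy":0,"wz":0},{"grip":0,"x":0,"y":0,"z":-0.004,"wx":0,"wy":0,"wz":0}]'
python3 -m pendant '[{"grip":0,"x":0,"y":0,"z":-0.002,"wx":0,"wy":0,"wz":0},{"grip":0,"x":0,"y":0,"z":-0.002,"wx":0,"wy":0,"wz":0},{"grip":0,"x":0,"y":0,"z":-0.002,"wx":0,"wy":0,"wz":0},{"grip":0,"x":0,"y":0,"z":-0.002,"wx":0,"wy":0,"wz":0},{"grip":0,"x":0,"y":0,"z":-0.001,"wx":0,"wy":0,"wz":0}]'
python3 -m pendant '[{"grip":0,"x":0,"y":0,"z":0,"wx":0,"wy":0,"wz":0},{"grip":0,"x":0,"y":0,"z":0,"wx":0,"wy":0,"wz":0},{"grip":0.3,"x":0,"y":0,"z":0,"wx":0,"wy":0,"wz":0},{"grip":0.35,"x":0,"y":0,"z":0,"wx":0,"wy":0,"wz":0},{"grip":0.5,"x":0,"y":0,"z":0,"wx":0,"wy":0,"wz":0}]'
python3 -m pendant '[{"grip":0.64,"x":0,"y":0,"z":0,"wx":0,"wy":0,"wz":0},{"grip":0.64,"x":0,"y":0,"z":0,"wx":0,"wy":0,"wz":0},{"grip":0.64,"x":0,"y":0,"z":0.02,"wx":0,"wy":0,"wz":0},{"grip":0.64,"x":0,"y":0,"z":0.03,"wx":0,"wy":0,"wz":0},{"grip":0.64,"x":0,"y":0,"z":0.03,"wx":0,"wy":0,"wz":0}]'
python3 -m pendant '[{"grip":0.64,"x":0.002,"y":-0.024,"z":0.005,"wx":0,"wy":0,"wz":0},{"grip":0.64,"x":0.002,"y":-0.024,"z":0,"wx":0,"wy":0,"wz":0},{"grip":0.64,"x":0.002,"y":-0.024,"z":0,"wx":0,"wy":0,"wz":0},{"grip":0.64,"x":0.002,"y":-0.024,"z":0,"wx":0,"wy":0,"wz":0},{"grip":0.64,"x":0.002,"y":-0.024,"z":0,"wx":0,"wy":0,"wz":0}]'
python3 -m pendant '[{"grip":0.7,"x":0.002,"y":-0.024,"z":0,"wx":0,"wy":0,"wz":0},{"grip":0.7,"x":0.002,"y":-0.024,"z":0,"wx":0,"wy":0,"wz":0},{"grip":0.7,"x":0.002,"y":-0.024,"z":0,"wx":0,"wy":0,"wz":0},{"grip":0.7,"x":0.002,"y":-0.024,"z":0,"wx":0,"wy":0,"wz":0},{"grip":0.7,"x":0.002,"y":-0.023,"z":0,"wx":0,"wy":0,"wz":0}]'
python3 -m pendant '[{"grip":0.7,"x":0,"y":0,"z":-0.015,"wx":0,"wy":0,"wz":0},{"grip":0.7,"x":0,"y":0,"z":0,"wx":0,"wy":0,"wz":0},{"grip":0.7,"x":0,"y":0,"z":0,"wx":0,"wy":0,"wz":0},{"grip":0.7,"x":0,"y":0,"z":0,"wx":0,"wy":0,"wz":0},{"grip":0.7,"x":0,"y":0,"z":0,"wx":0,"wy":0,"wz":0}]'
python3 snap.py wrist10
```

```text
time_s: 25.8
position: [0.4916, 0.1082, 0.0545]
ee_rot: [3.142, -0.001, -3.06]
ft_force: [0.1, -0.5, 0.8]
grip_width: 0.274
time_s: 26.3
position: [0.4917, 0.1084, 0.0458]
ee_rot: [-3.142, 0.0, -3.06]
ft_force: [0.3, 0.5, -0.1]
grip_width: 0.275
time_s: 26.8
position: [0.4916, 0.1084, 0.0459]
ee_rot: [-3.142, 0.0, -3.06]
ft_force: [0.9, -0.7, -0.6]
grip_width: 0.493
time_s: 27.3
position: [0.4911, 0.1083, 0.1263]
ee_rot: [3.141, -0.002, -3.06]
ft_force: [-0.7, -0.5, 0.1]
grip_width: 0.636
time_s: 27.8
position: [0.5016, -0.0126, 0.1309]
ee_rot: [-3.142, 0.0, -3.06]
ft_force: [-0.2, -0.2, 0.5]
grip_width: 0.637
time_s: 28.3
position: [0.5115, -0.1317, 0.1308]
ee_rot: [3.142, -0.0, -3.06]
ft_force: [0.6, 0.1, -0.3]
grip_width: 0.699
time_s: 28.8
position: [0.5119, -0.1302, 0.1164]
ee_rot: [-3.141, 0.001, -3.059]
ft_force: [0.7, 0.3, -1.0]
grip_width: 0.698
```

View pics/wrist10.png

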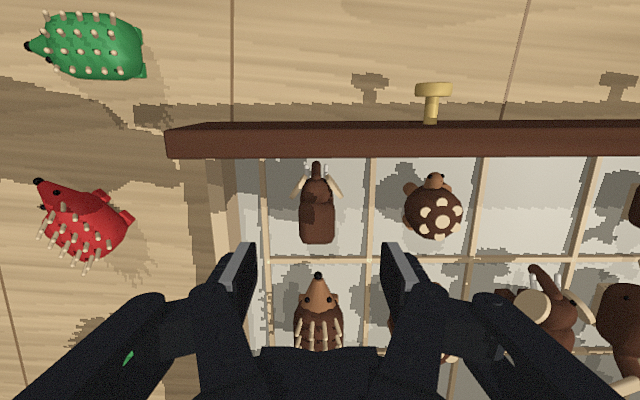

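Elephant calf stands upright at (317,205), centred between the jaws. Move it to column 3 (0.4982,0.0283).

```bash

python3 -m pendant '[{"grip":0.7,"x":0,"y":-0.0005,"z":-0.01,"wx":0,"wy":0,"wz":0},{"grip":0.7,"x":0,"y":0,"z":-0.015,"wx":0,"wy":0,"wz":0},{"grip":0.7,"x":0,"y":0,"z":-0.018,"wx":0,"wy":0,"wz":0},{"grip":0.7,"x":0,"y":0,"z":-0.018,"wx":0,"wy":0,"wz":0},{"grip":0.7,"x":0,"y":0,"z":-0.01,"wx":0,"wy":0,"wz":0}]' 20
python3 -m pendant '[{"grip":0.4,"x":0,"y":0,"z":0,"wx":0,"wy":0,"wz":0},{"grip":0.35,"x":0,"y":0,"z":0,"wx":0,"wy":0,"wz":0},{"grip":0.3,"x":0,"y":0,"z":0,"wx":0,"wy":0,"wz":0},{"grip":0.25,"x":0,"y":0,"z":0,"wx":0,"wy":0,"wz":0},{"grip":0.2,"x":0,"y":0,"z":0,"wx":0,"wy":0,"wz":0}]'
python3 -m pendant '[{"grip":0,"x":0,"y":0,"z":0,"wx":0,"wy":0,"wz":0},{"grip":0,"x":0,"y":0,"z":0,"wx":0,"wy":0,"wz":0},{"grip":0,"x":0,"y":0,"z":0,"wx":0,"wy":0,"wz":0},{"grip":0,"x":0,"y":0,"z":0,"wx":0,"wy":0,"wz":0},{"grip":0,"x":0,"y":0,"z":0,"wx":0,"wy":0,"wz":0}]'
python3 -m pendant '[{"grip":0,"x":0,"y":0,"z":0.005,"wx":0,"wy":0,"wz":0},{"grip":0,"x":0,"y":0,"z":0.015,"wx":0,"wy":0,"wz":0},{"grip":0,"x":0,"y":0,"z":0.025,"wx":0,"wy":0,"wz":0},{"grip":0,"x":0,"y":0,"z":0.025,"wx":0,"wy":0,"wz":0},{"grip":0,"x":0,"y":0,"z":0.02,"wx":0,"wy":0,"wz":0}]'
python3 -m pendant '[{"grip":0,"x":-0.0014,"y":0.016,"z":0,"wx":0,"wy":0,"wz":0},{"grip":0,"x":-0.0014,"y":0.016,"z":0,"wx":0,"wy":0,"wz":0},{"grip":0,"x":-0.0014,"y":0.016,"z":0,"wx":0,"wy":0,"wz":0},{"grip":0,"x":-0.0014,"y":0.016,"z":0,"wx":0,"wy":0,"wz":0},{"grip":0,"x":-0.0014,"y":0.016,"z":0,"wx":0,"wy":0,"wz":0}]'
python3 -m pendant '[{"grip":0,"x":-0.0014,"y":0.016,"z":0,"wx":0,"wy":0,"wz":0},{"grip":0,"x":-0.0014,"y":0.016,"z":0,"wx":0,"wy":0,"wz":0},{"grip":0,"x":-0.0014,"y":0.016,"z":0,"wx":0,"wy":0,"wz":0},{"grip":0,"x":-0.0014,"y":0.016,"z":0,"wx":0,"wy":0,"wz":0},{"grip":0,"x":-0.0014,"y":0.016,"z":0,"wx":0,"wy":0,"wz":0}]'
python3 -m pendant '[{"grip":0,"x":0,"y":0,"z":-0.02,"wx":0,"wy":0,"wz":0},{"grip":0,"x":0,"y":0,"z":0,"wx":0,"wy":0,"wz":0},{"grip":0,"x":0,"y":0,"z":0,"wx":0,"wy":0,"wz":0},{"grip":0,"x":0,"y":0,"z":0,"wx":0,"wy":0,"wz":0},{"grip":0,"x":0,"y":0,"z":0,"wx":0,"wy":0,"wz":0}]'
```

```text
time_s: 29.35
position: [0.5107, -0.1306, 0.043]
ee_rot: [3.14, -0.002, -3.06]
ft_force: [0.4, -0.3, -0.4]
grip_width: 0.702
time_s: 29.85
position: [0.5123, -0.1314, 0.0457]
ee_rot: [-3.141, 0.002, -3.06]
ft_force: [-0.1, 0.2, 2.6]
grip_width: 0.278
time_s: 30.35
position: [0.5123, -0.1314, 0.0456]
ee_rot: [-3.141, 0.002, -3.06]
ft_force: [0.0, 0.6, 6.0]
grip_width: 0.278
time_s: 30.85
position: [0.5116, -0.1311, 0.1361]
ee_rot: [-3.141, 0.0, -3.06]
ft_force: [-0.4, -0.6, -1.0]
grip_width: 0.278
time_s: 31.35
position: [0.5038, -0.0491, 0.1339]
ee_rot: [3.141, -0.002, -3.059]
ft_force: [0.5, 0.3, -0.8]
grip_width: 0.275
time_s: 31.85
position: [0.497, 0.0306, 0.1343]
ee_rot: [3.141, -0.001, -3.059]
ft_force: [0.2, 0.4, 0.2]
grip_width: 0.277
time_s: 32.35
position: [0.498, 0.0286, 0.1154]
ee_rot: [-3.141, 0.001, -3.06]
ft_force: [0.3, 0.0, 0.0]
grip_width: 0.276
```

Lower slowly, release, then rise to the survey pose for the two-view check.

```bash

python3 -m pendant '[{"grip":0,"x":0,"y":0,"z":-0.015,"wx":0,"wy":0,"wz":0},{"grip":0,"x":0,"y":0,"z":-0.02,"wx":0,"wy":0,"wz":0},{"grip":0,"x":0,"y":0,"z":-0.015,"wx":0,"wy":0,"wz":0},{"grip":0,"x":0,"y":0,"z":-0.006,"wx":0,"wy":0,"wz":0},{"grip":0,"x":0,"y":0,"z":-0.004,"wx":0,"wy":0,"wz":0}]'
python3 -m pendant '[{"grip":0,"x":0,"y":0,"z":-0.002,"wx":0,"wy":0,"wz":0},{"grip":0,"x":0,"y":0,"z":-0.002,"wx":0,"wy":0,"wz":0},{"grip":0,"x":0,"y":0,"z":-0.002,"wx":0,"wy":0,"wz":0},{"grip":0,"x":0,"y":0,"z":-0.002,"wx":0,"wy":0,"wz":0},{"grip":0,"x":0,"y":0,"z":-0.001,"wx":0,"wy":0,"wz":0}]'
python3 -m pendant '[{"grip":0,"x":0,"y":0,"z":0,"wx":0,"wy":0,"wz":0},{"grip":0,"x":0,"y":0,"z":0,"wx":0,"wy":0,"wz":0},{"grip":0.3,"x":0,"y":0,"z":0,"wx":0,"wy":0,"wz":0},{"grip":0.35,"x":0,"y":0,"z":0,"wx":0,"wy":0,"wz":0},{"grip":0.5,"x":0,"y":0,"z":0,"wx":0,"wy":0,"wz":0}]'
python3 -m pendant '[{"grip":0.64,"x":0,"y":0,"z":0,"wx":0,"wy":0,"wz":0},{"grip":0.64,"x":0,"y":0,"z":0,"wx":0,"wy":0,"wz":0},{"grip":0.64,"x":0,"y":0,"z":0.02,"wx":0,"wy":0,"wz":0},{"grip":0.64,"x":0,"y":0,"z":0.03,"wx":0,"wy":0,"wz":0},{"grip":0.64,"x":0,"y":0,"z":0.03,"wx":0,"wy":0,"wz":0}]'
python3 -m pendant '[{"grip":0.7,"x":0,"y":0.014,"z":0.025,"wx":0,"wy":0,"wz":0},{"grip":0.7,"x":0,"y":0.014,"z":0.025,"wx":0,"wy":0,"wz":0},{"grip":0.7,"x":0,"y":0.014,"z":0.025,"wx":0,"wy":0,"wz":0},{"grip":0.7,"x":0,"y":0.014,"z":0.025,"wx":0,"wy":0,"wz":0},{"grip":0.7,"x":0,"y":0.014,"z":0.025,"wx":0,"wy":0,"wz":0}]'
python3 -m pendant '[{"grip":1,"x":0,"y":0,"z":0,"wx":0,"wy":0,"wz":0},{"grip":1,"x":0,"y":0,"z":0,"wx":0,"wy":0,"wz":0},{"grip":1,"x":0,"y":0,"z":0,"wx":0,"wy":0,"wz":0},{"grip":1,"x":0,"y":0,"z":0,"wx":0,"wy":0,"wz":0},{"grip":1,"x":0,"y":0,"z":0,"wx":0,"wy":0,"wz":0}]'
python3 snap.py wrist11
python3 -m pendant '[{"grip":1,"x":0,"y":-0.025,"z":0,"wx":0,"wy":0,"wz":0},{"grip":1,"x":0,"y":-0.025,"z":0,"wx":0,"wy":0,"wz":0},{"grip":1,"x":0,"y":-0.025,"z":0,"wx":0,"wy":0,"wz":0},{"grip":1,"x":0,"y":-0.025,"z":0,"wx":0,"wy":0,"wz":0},{"grip":1,"x":0,"y":-0.025,"z":0,"wx":0,"wy":0,"wz":0}]'
python3 -m pendant '[{"grip":1,"x":0,"y":0,"z":0,"wx":0,"wy":0,"wz":0},{"grip":1,"x":0,"y":0,"z":0,"wx":0,"wy":0,"wz":0},{"grip":1,"x":0,"y":0,"z":0,"wx":0,"wy":0,"wz":0},{"grip":1,"x":0,"y":0,"z":0,"wx":0,"wy":0,"wz":0},{"grip":1,"x":0,"y":0,"z":0,"wx":0,"wy":0,"wz":0}]'
python3 snap.py wrist12 top3
python3 - <<'E'
import cv2,numpy as np
a=cv2.imread("pics/wrist11.png")[105:275,60:460];b=cv2.imread("pics/wrist12.png")[105:275,160:560]
cv2.imwrite("pics/final.png",cv2.resize(np.vstack([a[:145],b[:145]]),(800,580),interpolation=cv2.INTER_CUBIC))
E
```

```text
time_s: 32.85
position: [0.4978, 0.0287, 0.0548]
ee_rot: [3.142, 0.0, -3.06]
ft_force: [-0.6, -0.3, -0.3]
grip_width: 0.276
time_s: 33.35
position: [0.4976, 0.0289, 0.0458]
ee_rot: [-3.142, 0.0, -3.06]
ft_force: [0.4, -0.4, -0.5]
grip_width: 0.277
time_s: 33.85
position: [0.4977, 0.0289, 0.0459]
ee_rot: [-3.142, 0.0, -3.06]
ft_force: [-0.1, 0.6, 0.1]
grip_width: 0.495
time_s: 34.35
position: [0.4971, 0.0289, 0.1263]
ee_rot: [3.141, -0.001, -3.06]
ft_force: [-0.1, 0.3, 0.6]
grip_width: 0.646
time_s: 34.85
position: [0.4973, 0.0994, 0.2519]
ee_rot: [-3.142, 0.0, -3.06]
ft_force: [0.1, -0.6, 0.8]
grip_width: 0.702
time_s: 35.35
position: [0.4972, 0.0984, 0.2498]
ee_rot: [3.141, -0.002, -3.061]
ft_force: [0.1, 0.1, 0.1]
grip_width: 1.005
time_s: 35.9
position: [0.4974, -0.0273, 0.2505]
ee_rot: [3.141, -0.001, -3.06]
ft_force: [0.3, 0.6, -0.1]
grip_width: 0.998
time_s: 36.4
position: [0.4976, -0.0253, 0.2508]
ee_rot: [3.141, -0.0, -3.059]
ft_force: [-0.7, -0.1, 1.7]
grip_width: 1.0
```

View pics/final.png

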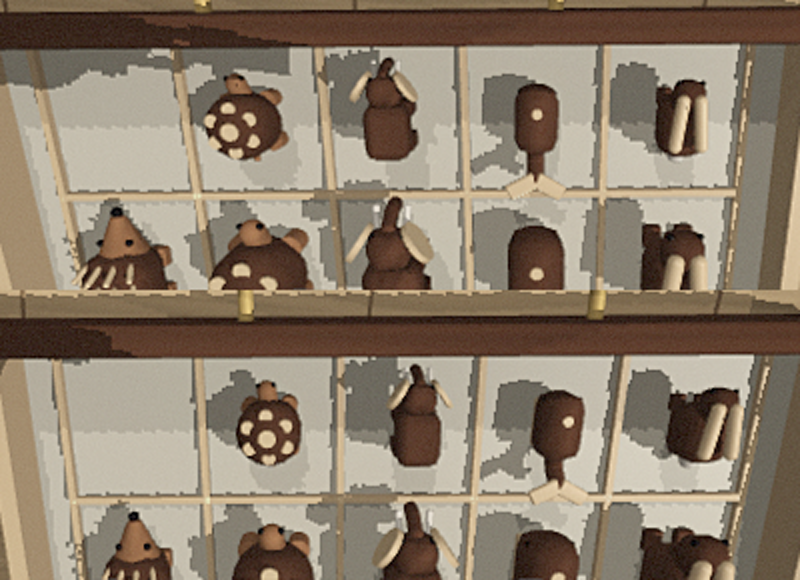

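All four stand upright before their own mothers (same species in each column). Numeric check by triangulation.

```bash
python3 - <<'E'
from geo import *
a,b=Cam("wrist11"),Cam("wrist12");m=np.array([.54308,.03212]);y=.0859;ex=np.array([np.cos(y),np.sin(y)]);ey=np.array([-ex[1],ex[0]])
D={"cross":(.5,((198,195),(208,500)),-1),"t disc":(0,((229,132),(267,439)),-1),"t head":(0,((234,77),(266,384)),-1),"e rear":(0,((388,157),(416,463)),0),"e trunk":(0,((387,62),(417,369)),0),
"w disc":(0,((537,115),(568,422)),1),"w fork":(0,((537,180),(557,485)),1),"r L ear f":(0,((685,100),(719,407)),2),"r L ear b":(0,((678,150),(706,456)),2),"r R ear f":(0,((699,100),(736,407)),2),"r R ear b":(0,((702,148),(734,455)),2)}
for k,(o,(p,q),c) in D.items():
    X=tri(a,(60+p[0]/2,105+p[1]/2),b,(160+q[0]/2,105+(q[1]-290)/2));d=X[:2]-m
    print(k,X.round(4),"rel compartment",(d@ex+.045*(o==0)).round(4),(d@ey-.08*(c-o)).round(4))
E
```

```text
cross [ 0.554  -0.0858  0.0225] rel compartment 0.0008 0.0016
t disc [ 0.5057 -0.051   0.0553] rel compartment 0.0007 0.0004
t head [ 0.4796 -0.0544  0.0384] rel compartment -0.0256 -0.0007
e rear [0.5146 0.0302 0.0475] rel compartment 0.0165 0.0005
e trunk [0.4654 0.0263 0.0355] rel compartment -0.0329 0.0008
w disc [0.4853 0.1081 0.0478] rel compartment -0.006 0.0007
w fork [0.5227 0.1117 0.0417] rel compartment 0.0315 0.001
r L ear f [0.4704 0.1835 0.0521] rel compartment -0.0144 -0.0029
r L ear b [0.4973 0.1842 0.0512] rel compartment 0.0124 -0.0045
r R ear f [0.4691 0.1894 0.0565] rel compartment -0.0152 0.003
r R ear b [0.494  0.1949 0.0571] rel compartment 0.0101 0.0064
```

Every young animal is centred within about 4 mm, heights match upright figures on the felt, and the drawer is unmoved. Hand in.

```bash
python3 -c "
from bench import robot
print(robot.close_job())"
```

```text
the job is handed in; nothing more can be done
None
```

The four young animals now stand upright in front of their own mothers, and I handed the job in at about 36.5 s. I parked the elephant calf in front of the hedgehog, moved the tortoise, rabbit and whale to their places, then moved the elephant to its own.

**Final checks:** Two wrist views put each young animal within about 4 mm of its compartment's centre, judging from the discs, ears and outer edges. Their top heights match animals standing upright on the felt. The strip cross I re-measured is within 2 mm of where it was at the start, so the drawer did not slide. I did not re-measure the grown animals or the duck at the end. In the last wrist pictures the grown animals look in place; I took a final top view but did not look at it, so the duck's place was not checked.

**Disagreements:**
- **Rabbit:** the force read about 39 N for a moment as it touched down. Pictures afterwards showed it upright and the drawer unmoved. I lowered the last two animals more slowly, with no spike.
- **Tortoise mother:** the automatic match of her disc picked a wrong spot (height 0.03 m), so I rejected it and used the drawer grid for her column.

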